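# Swap the key-blank trays and stack the third

### The job

The red and the blue tray of key blanks have been left on each other's mats: swap them, using the free black mat for parking, so that each stands in the middle of the mat of its own colour and square to it. When both are home, stack the yellow tray on the blue one, long side over long side, so that its four corner pins drop fully into the sockets. Keep the trays level, set them down without dropping them, and leave the padlock, screwdriver and oil can alone.

Things in the scene. Friction and masses are not known exactly. Their poses are not given: they have to be found in the camera images.
- tray_red: Red open tray, key blanks fixed on its floor (no higher than 15 mm); starts on the blue mat. 130 (x) x 100 (y) x 44 mm high, 0.25 to 0.5 kg. Grip: a rib 14 mm thick along x through the middle, top at 42 mm; pinch it from above at its centre, closing along y. Each side: a compartment 39 mm wide, 92 mm free along x, floor at 12 mm. Origin: centre of underside, at the pin tips; z up.
- tray_blue: Blue tray, otherwise the same in size, grip and origin as the red; starts on the red mat. All trays stand on four round-ended corner pins, 7 mm diameter, 8 mm long, 55 mm (x) and 40 mm (y) from the centre; above each pin the rim has a square socket 11 mm wide (2 mm play all round). Stacked with pins home, the upper tray's origin is 36 mm above the lower's. A half turn makes no difference.
- tray_yellow: Yellow tray with brass-headed key blanks, otherwise the same in size, grip, pins, sockets and origin as the red and blue ones; starts on the bare bench, away from the mats.
- mat_red: Home of the red tray: thin flat red rubber mat fixed to the bench, 156 x 126 x 3 mm, showing about 13 mm all round a tray that lies centred on it. Origin: centre of its underside, on the bench; x along its long side. 
- mat_blue: Home of the blue tray: thin flat blue rubber mat fixed to the bench, 156 x 126 x 3 mm, showing about 13 mm all round a tray that lies centred on it. Origin: centre of its underside, on the bench; x along its long side. 
- mat_black: The free parking place: thin flat black rubber mat fixed to the bench, 156 x 126 x 3 mm, showing about 13 mm all round a tray that lies centred on it. Origin: centre of its underside, on the bench; x along its long side. 
- padlock: Bystander: brass padlock lying flat beyond the mats, 45 x 50 x 22 mm with a steel shackle reaching to 59 mm on +x of its origin (centre of the brass block's underside).
- screwdriver: Bystander: screwdriver with an orange handle, 200 mm long, about 30 mm thick at most, lying crosswise beyond the mats. Origin on its underside, x along its length towards the tip.
- oil_can: Bystander: green plastic oil can with a spout, 52 mm diameter, 110 mm high, standing beyond the mats. Origin: centre of its underside.
There are look-alikes about, which are no part of the job. There is more than one size of the tray_yellow; the job needs the middle-sized.

How it is judged (in metres and radians):
On the way, in this order (a step that is already met when the one before it is completed fails the run):
1. the red tray stands on the red mat and the blue tray on the blue mat, both let go (horizontal distance between tray_red and mat_red below 0.015 m and angle between the x axis of tray_red and the x axis of mat_red, either way round below 0.2 rad and z of tray_red in the frame of mat_red below 0.007 m and angle between each of tray_red, tray_blue's own z axis and vertical below 0.05 rad and horizontal distance between tray_blue and mat_blue below 0.015 m and angle between the x axis of tray_blue and the x axis of mat_blue, either way round below 0.2 rad and z of tray_blue in the frame of mat_blue below 0.007 m and linear speed of each of tray_red, tray_blue below 0.02 m/s and contact force between the fingers and tray_red below 0.1 N and contact force between the fingers and tray_blue below 0.1 N), for 0.2 s.
2. the yellow tray is stacked on the blue one, pins in the sockets (horizontal distance between tray_yellow and tray_blue below 0.006 m and angle between the x axis of tray_yellow and the x axis of tray_blue, either way round below 0.1 rad and z of tray_yellow in the frame of tray_blue between 0.033 and 0.039 m and angle between tray_yellow's own z axis and vertical below 0.06 rad and linear speed of tray_yellow below 0.02 m/s and contact force between the fingers and tray_yellow below 0.1 N), for 0.2 s.
At the end, for the whole second after the job is handed in: Red tray on the red mat and blue tray on the blue mat, each within 15 mm of its centre, within 0.2 rad of square (either way round) and level; yellow tray on the blue one with its pins fully in the sockets (origin 33 to 39 mm above, within 6 mm and 0.1 rad); all released and at rest (all of step 1 and all of step 2); the robot touches nothing.
It fails at once if the padlock, the screwdriver or the oil can is moved by more than 15 mm (distance of any of padlock, screwdriver, oil_can from where it was at the start of the episode above 0.015 m).
It fails at once if a tray is tilted by more than 0.4 rad (angle between any of tray_red, tray_blue, tray_yellow's own z axis and vertical above 0.4 rad).
It fails at once if a tray is dropped or thrown (faster than 0.6 m/s while not held) ((linear speed of tray_red above 0.6 m/s and contact force between the fingers and tray_red below 0.05 N) or (linear speed of tray_blue above 0.6 m/s and contact force between the fingers and tray_blue below 0.05 N) or (linear speed of tray_yellow above 0.6 m/s and contact force between the fingers and tray_yellow below 0.05 N)).
It also fails if it takes over 115 s, if anything falls off the work surface, if the arm or the gripper's body presses on something with over 40 N, if the wrist force passes 120 N, or if a joint passes its speed limit or range.

### The arm

A 7-joint arm with a two-finger parallel gripper is mounted at the origin on the work surface. World frame = base frame: x ahead of the robot, y to its left, z up, the work surface at z = 0. Lengths are in m, angles in degrees, forces in N, time in s.
With the tool pointing down it reaches from about 0.4 to 0.75 m from the base axis. Payload 19.5 kg.
Tool frame: the origin (TCP) lies at the very end of the fingers, on their centre line; the grasp point (between the pads) lies 19 mm behind it; y points along the fingers, z is the direction in which the jaws open and shut, and the axes are right-handed (so a half turn about y gives the same grasp; the last joint's range is limited). The gripper opens to 85 mm and grips with 20 to 120 N. Pads are 22 mm wide; open, the fingers measure 114 mm over their backs; the gripper's body (76 mm by 85 mm) begins 54 mm behind the grasp point. The pads swing forward as they close: fully open they stand 13 mm farther back than shut.
Start: joints at [72.84, 40.479, -1.581, 85.061, 1.261, 54.483, -4.326], TCP at [0.147, -0.556, 0.201] pointing down, gripper open.
Joint ranges: [-155.06, 155.06], [-18.47, 123.98], [-90, 86.84], [0, 140.48], [-83.41, 263.41], [0, 116], [-161.91, 161.91]. Speed limits (degrees/s): [108.29, 108.29, 147.25, 147.25, 172.46, 172.46, 172.46].

### API

Orientations are given as [roll, pitch, yaw] about the fixed x, y, z axes, in that order (R = Rz(yaw) Ry(pitch) Rx(roll)).
In Python, from rig import state, read_camera, r gives the robot as it stands.
- The arm moves only by the shell command python3 -m crank 'ROWS' [FORCE]. ROWS is JSON, a list of rows, each an object of numbers: "x", "y", "z": the shift along the tool's x, y, z in cm; "ax", "ay", "az": the turn, a rotation vector about the tool's x, y, z in rad; "claw": the finger opening in cm, from 0 to 8.54. In form: [{"x": .., "y": .., "z": .., "ax": .., "ay": .., "az": .., "claw": ..}, ...]. A call has 1 to 12 rows; each row shifts and turns the pose as measured when the row begins, along the tool's axes as they then stand; what a row does not reach is not made up. A row lasts 1/12 s, in which the tool goes at most 41.7 mm and 7.16 degrees, less where a joint would pass 70% of its speed; a pose out of reach is approached as far as the arm can. A call is refused whole if a number of a shift passes 4.17 or a number of a turn 0.125, either way. A call with a gripper value outside its range is refused whole. The fingers move at their own pace and stop on an object; FORCE is the grip in N (left out, the last holds). Time passes only in rows, so rows that do not move let the fingers close. It gives the time, the measured TCP pose, the force and the opening at its end, in the units of the state.
- state(): the state, without advancing time (a new reading comes with each control period).
- read_camera(name): name is "scene" or "top" or "wrist"; returns a dict with "color" (400x640x3 uint8, red, green, blue), "fovy" (degrees; the focal length in pixels is half the picture's height over the tangent of half this angle, whatever the lens; pixels are square), "cx", "cy" (the principal point, pixels), "k1" (the pictures are not rectified: a ray, as slopes to the right and down, at radius r is drawn at 1 + k1 r^2 times it, then the intrinsics apply), "extrinsics" (4x4, takes a point from camera to world coordinates). Camera axes: x right, y up, looking along -z (the intrinsics and any distortion apply to the point x, -y, -z); pixel columns grow to the right and rows downward; lengths in m; the calibration is good to about 2 mm. A picture is of the moment at which its call begins. There is no depth.
- r.finish_job(): hands the job in, once; it reports no verdict.
The state is a dict: "time": time; "qpos": joint angles; "joint_velocities": joint speeds; "joint_torque": joint torques, N m; "tcp_pos": TCP position; "ee_rot": TCP orientation; "force": force on the tool from outside, world axes, zero at the start; "wrist_torque": the same for the moment, N m; "grip_width": finger opening in m.
Only numpy, scipy, OpenCV 4.12 (cv2) and the standard library are available. Lean on these libraries where they do the work, as an engineer would, in place of code of your own. Each camera call takes 0.05 s, during which the arm holds its last target. There are 200 camera calls.

## Working session

There is one attempt and no reset: what is moved stays moved. The work goes in short steps, Python scripts to look and compute and a shell command to move; the robot and the scene stay as the last step left them, time stands still between calls to the robot, and variables do not carry over. Pictures are saved under pics/ and viewed, about 12 in all and at most 16, crops included, and the job is handed in when it is done.

```bash
mkdir -p pics; ls; cat > h.py <<'E'
import numpy as np, cv2
from rig import state, read_camera, r
from scipy.spatial.transform import Rotation as R
def snap(n,f):
    c=read_camera(n); cv2.imwrite('pics/'+f+'.png',c['color'][:,:,::-1]); return c
def px2plane(c,uv,z):
    uv=np.atleast_2d(np.array(uv,float)); h=c['color'].shape[0]
    f=h/2/np.tan(np.radians(c['fovy'])/2)
    d=(uv-[c['cx'],c['cy']])/f; u=d.copy()
    for _ in range(30): u=d/(1+c['k1']*(u**2).sum(1,keepdims=True))
    v=np.c_[u[:,0],-u[:,1],-np.ones(len(u))]
    E=np.array(c['extrinsics']); w=v@E[:3,:3].T; o=E[:3,3]
    return o+w*((z-o[2])/w[:,2])[:,None]
E
python3 - <<'E'
from h import *
import pickle
for n in('scene','top','wrist'):
    c=snap(n,n+'0'); pickle.dump(c,open(n+'0.pkl','wb')); print(n,c['fovy'],c['k1'],np.round(c['extrinsics'],3).tolist())
s=state(); print(s['tcp_pos'],s['ee_rot'],s['grip_width'],s['time'],s['force']); print(R.from_euler('xyz',s['ee_rot'],degrees=True).as_matrix().round(3))
E
```

```text
pics
scene 49.39582632012101 -0.11179448390648844 [[0.33, -0.792, 0.514, 1.145], [0.944, 0.271, -0.187, -0.254], [0.009, 0.547, 0.837, 0.983], [0.0, 0.0, 0.0, 1.0]]
top 42.47774868638969 -0.060242528236948645 [[0.021, 0.996, -0.083, 0.444], [-1.0, 0.021, -0.004, -0.046], [-0.002, 0.084, 0.997, 1.468], [0.0, 0.0, 0.0, 1.0]]
wrist 58.57711681401701 0.006169897032747019 [[0.255, 0.92, 0.297, 0.223], [-0.967, 0.243, 0.077, -0.536], [-0.001, -0.306, 0.952, 0.374], [0.0, 0.0, 0.0, 1.0]]
[ 0.14654571 -0.55579584  0.20085066] [-9.00456203e+01 -1.66244904e-04 -1.65228724e+02] 0.0853238824587342 0.15 [0.14144532 0.21127465 0.40885351]
[[-0.967 -0.     0.255]
 [-0.255  0.001 -0.967]
 [ 0.    -1.    -0.001]]
```

View pics/top0.png

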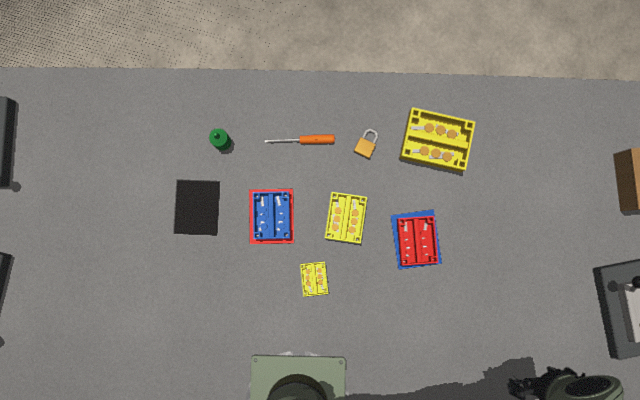

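View pics/scene0.png

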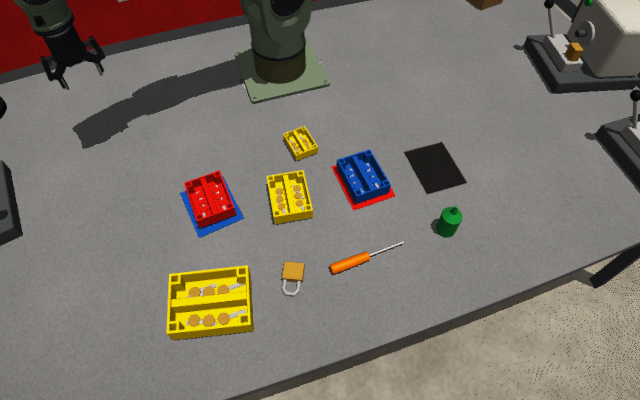

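Three yellow trays appear in the top view: large (438,140), medium (347,218) and small (314,279). The medium one matches the red and blue trays in size, so I'll confirm with sizes and a crop. Red stands on the blue mat (416,240), blue on the red mat (271,216), and the black mat is at (197,207).

```bash
cat >> h.py <<'E'
def hsvmask(c,col):
    H=cv2.cvtColor(c['color'],cv2.COLOR_RGB2HSV); h,s,v=[H[:,:,i].astype(int) for i in range(3)]
    sat=(s>120)&(v>50)
    return {'red':sat&((h<6)|(h>172)),'blue':sat&(h>105)&(h<128),'yellow':sat&(h>24)&(h<35),'black':(v<50)}[col].astype(np.uint8)
def rect(c,m,z):
    """min-area rectangle of mask m on plane z -> centre, long, short, yaw of long side (mod 180)"""
    cs,_=cv2.findContours(m,cv2.RETR_EXTERNAL,cv2.CHAIN_APPROX_NONE)
    p=np.vstack([k[:,0] for k in cs if len(k)>12])
    w=px2plane(c,p,z)[:,:2]
    (x,y),(a,b),t=cv2.minAreaRect((w*1000).astype(np.float32))
    if a<b: a,b,t=b,a,t+90
    return np.round([x,y,a,b,(t+90)%180-90],1)
def roi(m,x0,y0,x1,y1):
    o=np.zeros_like(m); o[y0:y1,x0:x1]=m[y0:y1,x0:x1]; return o
E
python3 - <<'E'
from h import *
import pickle
c=pickle.load(open('top0.pkl','rb'))
M={k:hsvmask(c,k) for k in('red','blue','yellow','black')}
A=(240,180,302,252); B=(384,200,448,275)
print('blue tray',rect(c,roi(M['blue'],*A),.047)); print('red mat',rect(c,roi(M['red'],*A),.003))
print('red tray',rect(c,roi(M['red'],*B),.047)); print('blue mat',rect(c,roi(M['blue'],*B),.003))
print('black',rect(c,roi(M['black'],165,170,228,245),.003))
for n,b in dict(big=(395,100,480,180),mid=(318,185,375,250),small=(295,258,335,300)).items(): print(n,rect(c,roi(M['yellow'],*b),.044))
im=c['color'][180:305,160:450,::-1]; cv2.imwrite('pics/crop1.png',cv2.resize(im,None,fx=2.7,fy=2.7,interpolation=cv2.INTER_CUBIC))
E
```

```text
blue tray [523.2  84.4 127.6  98.8   3.4]
red mat [523.   88.  155.1 125.7   1.8]
red tray [ 461.5 -320.8  129.6  102.1    5.3]
blue mat [ 466.  -325.7  155.2  124.9    9.3]
black [543.6 302.5 151.2 121.4  -0.6]
big [ 747.2 -379.   186.6  147.5   78.7]
mid [ 521.5 -122.7  131.2  100.7   -7. ]
small [350.9 -38.4  89.8  69.    7.5]
```

View pics/crop1.png

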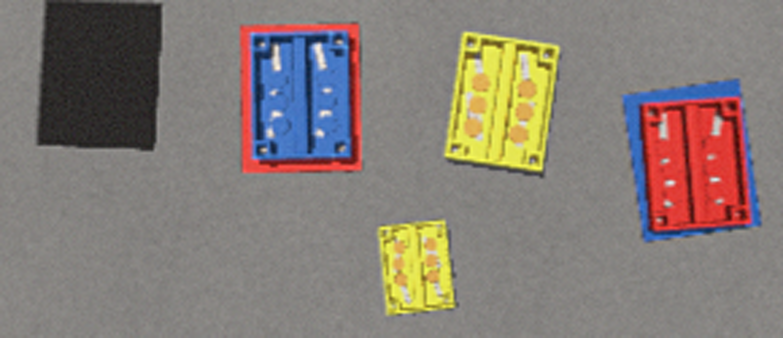

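The crop confirms it. The yellow tray at top-view (347,218), 131x101 mm, is the middle size; the others are 187x148 mm and 90x69 mm. Plan: red to black, blue to the blue mat, red to the red mat, then yellow onto blue. First I'll work out the hover over red.

```bash
cat >> h.py <<'E'
def go(x,y,z,yaw,s=None):
    """print shift (cm, current tool axes, then after-turn axes) and turn to reach TCP x,y,z(mm), rib along yaw(deg)"""
    s=s or state(); Rm=R.from_euler('xyz',s['ee_rot'],degrees=True)
    d=np.array([x,y,z])/1000-s['tcp_pos']
    X=Rm.as_matrix()[:,0]; cur=np.degrees(np.arctan2(X[1],X[0]))
    dy=(yaw+180-cur+90)%180-90
    T=R.from_euler('z',dy,degrees=True)*R.from_euler('z',cur,degrees=True)*R.from_matrix([[1,0,0],[0,0,1],[0,-1,0]]).inv() 
    Rt=R.from_matrix(np.column_stack([[np.cos(np.radians(cur+dy)),np.sin(np.radians(cur+dy)),0],[0,0,-1],np.cross([np.cos(np.radians(cur+dy)),np.sin(np.radians(cur+dy)),0],[0,0,-1])]))
    print('shift now-axes cm',np.round(Rm.inv().apply(d)*100,2),'after-turn',np.round(Rt.inv().apply(d)*100,2),'turn rotvec',np.round((Rm.inv()*Rt).as_rotvec(),3))
E
sed -i '/^    T=/d' h.py
python3 -c "
from h import *
go(461.5,-320.8,200,5.3)"
```

```text
shift now-axes cm [-36.45   0.1  -14.69] after-turn [-33.53   0.09 -20.49] turn rotvec [0.001 0.165 0.   ]
```

```bash
python3 -m crank '[{"ay":0.083,"claw":5},{"ay":0.083},{"x":-3.35,"z":-2.05},{"x":-3.35,"z":-2.05},{"x":-3.35,"z":-2.05},{"x":-3.35,"z":-2.05},{"x":-3.35,"z":-2.05},{"x":-3.35,"z":-2.05},{"x":-3.35,"z":-2.05},{"x":-3.35,"z":-2.05},{"x":-3.35,"z":-2.05},{"x":-3.35,"z":-2.05}]' 60
python3 - <<'E'
from h import *
go(461.5,-320.8,200,5.3)
c=snap('wrist','w1')
E
```

```text
shift now-axes cm [-36.45   0.1  -14.69] after-turn [-33.53   0.09 -20.49] turn rotvec [0.001 0.165 0.   ]schema error: expected keys x, y, z, ax, ay, az, claw
```

View pics/w1.png

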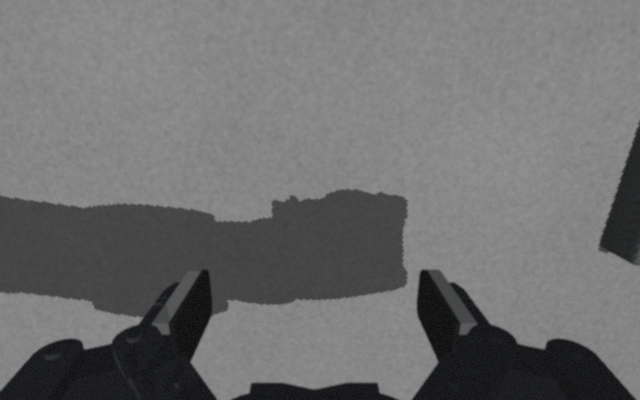

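The wrist image shows bare bench only, with the fingers at the bottom: rows need all the keys. Resending.

```bash
python3 -m crank '[{"x":0,"y":0,"z":0,"ax":0,"ay":0.083,"az":0,"claw":5},{"x":0,"y":0,"z":0,"ax":0,"ay":0.083,"az":0,"claw":5},{"x":-3.35,"y":0,"z":-2.05,"ax":0,"ay":0,"az":0,"claw":5},{"x":-3.35,"y":0,"z":-2.05,"ax":0,"ay":0,"az":0,"claw":5},{"x":-3.35,"y":0,"z":-2.05,"ax":0,"ay":0,"az":0,"claw":5},{"x":-3.35,"y":0,"z":-2.05,"ax":0,"ay":0,"az":0,"claw":5},{"x":-3.35,"y":0,"z":-2.05,"ax":0,"ay":0,"az":0,"claw":5},{"x":-3.35,"y":0,"z":-2.05,"ax":0,"ay":0,"az":0,"claw":5},{"x":-3.35,"y":0,"z":-2.05,"ax":0,"ay":0,"az":0,"claw":5},{"x":-3.35,"y":0,"z":-2.05,"ax":0,"ay":0,"az":0,"claw":5},{"x":-3.35,"y":0,"z":-2.05,"ax":0,"ay":0,"az":0,"claw":5},{"x":-3.35,"y":0,"z":-2.05,"ax":0,"ay":0,"az":0,"claw":5}]' 60
python3 - <<'E'
from h import *
go(461.5,-320.8,200,5.3)
E
```

```text
time: 1.2
tcp_pos: [0.4691, -0.3188, 0.1984]
ee_rot: [-90.0, -0.3, -176.1]
force: [1.3, -0.8, -0.5]
grip_width: 0.0501
shift now-axes cm [ 0.77 -0.15  0.14] after-turn [ 0.77 -0.16  0.12] turn rotvec [ 0.    -0.024  0.005]
```

```bash
python3 -m crank '[{"x":0,"y":0,"z":0,"ax":0,"ay":0,"az":0,"claw":5},{"x":0,"y":0,"z":0,"ax":0,"ay":0,"az":0,"claw":5}]' 60
python3 - <<'E'
from h import *
import pickle
go(461.5,-320.8,200,5.3)
c=snap('wrist','w2'); pickle.dump(c,open('w2.pkl','wb'))
mr,mb=hsvmask(c,'red'),hsvmask(c,'blue')
print(rect(c,mr,.047),rect(c,mb,.003))
E
```

```text
time: 1.37
tcp_pos: [0.4759, -0.3115, 0.1975]
ee_rot: [-90.2, -0.2, -175.5]
force: [-0.0, -0.4, 0.0]
grip_width: 0.05
shift now-axes cm [ 1.51 -0.25  0.82] after-turn [ 1.52 -0.25  0.8 ] turn rotvec [ 0.003 -0.013  0.003]
[ 463.7 -324.2  131.8   99.5    5.4] [ 467.1 -327.2  154.7  124.9    9.1]
```

View pics/w2.png

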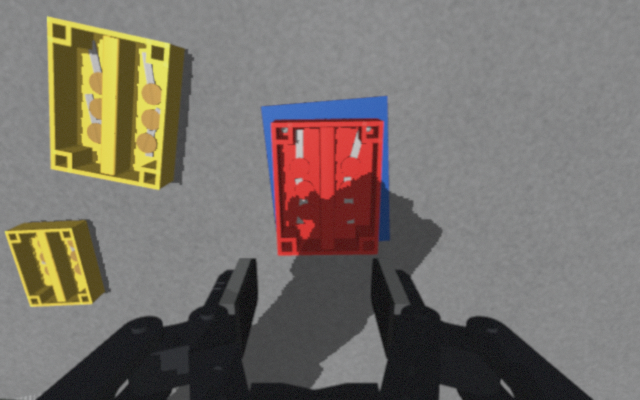

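The wrist view shows red on the blue mat around (327,187), and wrist and top measurements agree to 3 mm. Now descending partway, with a correction.

```bash
python3 -c "
from h import *
go(463.2,-323.5,80,5.4)"
```

```text
shift now-axes cm [ 1.38 11.74  1.2 ] after-turn [ 1.42 11.75  1.13] turn rotvec [ 0.004 -0.014  0.002]
```

```bash
python3 -m crank '[{"x":0.7,"y":3,"z":0.6,"ax":0,"ay":-0.014,"az":0,"claw":5},{"x":0.7,"y":3,"z":0.6,"ax":0,"ay":0,"az":0,"claw":5},{"x":0,"y":3,"z":0,"ax":0,"ay":0,"az":0,"claw":5},{"x":0,"y":2.7,"z":0,"ax":0,"ay":0,"az":0,"claw":5},{"x":0,"y":0,"z":0,"ax":0,"ay":0,"az":0,"claw":5},{"x":0,"y":0,"z":0,"ax":0,"ay":0,"az":0,"claw":5}]'
python3 -c "
from h import *
go(463.2,-323.5,21,5.4)"
```

```text
time: 1.92
tcp_pos: [0.4593, -0.329, 0.0782]
ee_rot: [-90.1, 0.0, -174.9]
force: [-0.0, -0.1, 0.5]
grip_width: 0.05
shift now-axes cm [-0.43  5.72 -0.51] after-turn [-0.44  5.72 -0.52] turn rotvec [ 0.001 -0.006 -0.   ]
```

```bash
python3 -m crank '[{"x":-0.4,"y":0,"z":-0.5,"ax":0,"ay":0,"az":0,"claw":5},{"x":0,"y":1.5,"z":0,"ax":0,"ay":0,"az":0,"claw":5},{"x":0,"y":1.5,"z":0,"ax":0,"ay":0,"az":0,"claw":5},{"x":0,"y":0,"z":0,"ax":0,"ay":0,"az":0,"claw":5},{"x":0,"y":0,"z":0,"ax":0,"ay":0,"az":0,"claw":5}]'
python3 -c "
from h import *
go(463.2,-323.5,21,5.4)"
```

```text
time: 2.33
tcp_pos: [0.4658, -0.3254, 0.0554]
ee_rot: [-89.8, 0.4, -175.0]
force: [-0.8, 0.5, 1.5]
grip_width: 0.0498
shift now-axes cm [ 0.26  3.43 -0.22] after-turn [ 0.24  3.44 -0.21] turn rotvec [-0.004 -0.008 -0.007]
```

```bash
python3 -m crank '[{"x":0.2,"y":1.2,"z":-0.2,"ax":0,"ay":0,"az":0,"claw":5},{"x":0,"y":1.2,"z":0,"ax":0,"ay":0,"az":0,"claw":5},{"x":0,"y":0.8,"z":0,"ax":0,"ay":0,"az":0,"claw":5},{"x":0,"y":0,"z":0,"ax":0,"ay":0,"az":0,"claw":5},{"x":0,"y":0,"z":0,"ax":0,"ay":0,"az":0,"claw":5}]'
python3 -c "
from h import *
go(463.2,-323.5,21,5.4)"
```

```text
time: 2.75
tcp_pos: [0.4667, -0.3249, 0.0275]
ee_rot: [-89.5, 0.7, -175.0]
force: [0.5, 0.6, 0.2]
grip_width: 0.0498
shift now-axes cm [ 0.35  0.64 -0.17] after-turn [ 0.34  0.65 -0.17] turn rotvec [-0.009 -0.007 -0.013]
```

```bash
python3 -m crank '[{"x":0.35,"y":0.65,"z":-0.17,"ax":-0.009,"ay":-0.007,"az":-0.013,"claw":5},{"x":0,"y":0,"z":0,"ax":0,"ay":0,"az":0,"claw":5}]'
python3 -c "
from h import *
go(463.2,-323.5,21,5.4)"
```

```text
time: 2.92
tcp_pos: [0.4633, -0.3237, 0.0213]
ee_rot: [-90.0, -0.0, -174.6]
force: [0.1, 0.5, -0.8]
grip_width: 0.0497
shift now-axes cm [ 0.01  0.03 -0.02] after-turn [ 0.01  0.03 -0.02] turn rotvec [0.001 0.    0.001]
```

```bash
python3 -m crank '[{"x":0,"y":0,"z":0,"ax":0,"ay":0,"az":0,"claw":2},{"x":0,"y":0,"z":0,"ax":0,"ay":0,"az":0,"claw":1},{"x":0,"y":0,"z":0,"ax":0,"ay":0,"az":0,"claw":0.5},{"x":0,"y":0,"z":0,"ax":0,"ay":0,"az":0,"claw":0.5},{"x":0,"y":0,"z":0,"ax":0,"ay":0,"az":0,"claw":0.5},{"x":0,"y":0,"z":0,"ax":0,"ay":0,"az":0,"claw":0.5}]' 60
python3 -c "
from h import *
go(463.2,-323.5,150,5.4)"
```

```text
time: 3.42
tcp_pos: [0.4635, -0.324, 0.022]
ee_rot: [-90.0, -0.0, -174.6]
force: [-0.0, -0.3, 0.1]
grip_width: 0.0051
shift now-axes cm [  0.03 -12.8   -0.06] after-turn [  0.03 -12.8   -0.05] turn rotvec [0. 0. 0.]
```

The opening went to 5 mm, but the rib is 14 mm, so something is wrong. Looking.

```bash
python3 - <<'E'
from h import *
import pickle
a=snap('wrist','w3'); b=snap('scene','s3')
s=cv2.resize(b['color'][110:260,140:340,::-1],(640,480),interpolation=cv2.INTER_CUBIC)
cv2.imwrite('pics/m3.png',cv2.resize(np.vstack([a['color'][:,:,::-1],s[:]]),(436,600)))
print(state()['grip_width'])
E
```

```text
0.00497995618125592
```

View pics/m3.png

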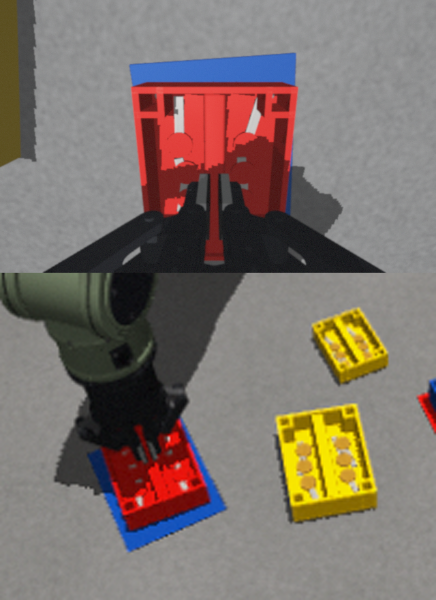

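The picture shows the fingers straddling the rib correctly (wrist (212,190)), so the width reading may not be reliable. A small test lift will tell.

```bash
python3 -m crank '[{"x":0,"y":-1,"z":0,"ax":0,"ay":0,"az":0,"claw":0},{"x":0,"y":-1,"z":0,"ax":0,"ay":0,"az":0,"claw":0},{"x":0,"y":-1,"z":0,"ax":0,"ay":0,"az":0,"claw":0},{"x":0,"y":0,"z":0,"ax":0,"ay":0,"az":0,"claw":0},{"x":0,"y":0,"z":0,"ax":0,"ay":0,"az":0,"claw":0}]' 60
python3 - <<'E'
from h import *
import pickle
a=snap('wrist','w4'); b=snap('scene','s4')
s=cv2.resize(b['color'][110:260,140:340,::-1],(640,480),interpolation=cv2.INTER_CUBIC)
cv2.imwrite('pics/m4.png',cv2.resize(np.vstack([a['color'][:,:,::-1],s[:]]),(436,600)))
print(state()['grip_width'],state()['force'])
E
```

```text
time: 3.93
tcp_pos: [0.4637, -0.3242, 0.0561]
ee_rot: [-90.0, 0.0, -174.6]
force: [0.2, 0.5, -0.5]
grip_width: -0.0001
-0.0001553445868244094 [-0.27582606  0.18977312 -0.601393  ]
```

View pics/m4.png

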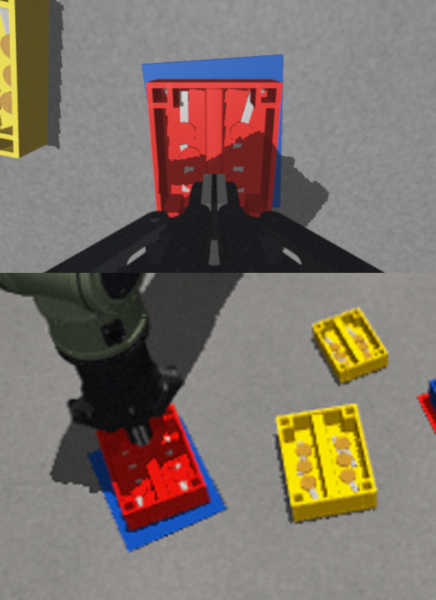

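```bash
cat >> h.py <<'E'
def proj(c,P):
    E=np.array(c['extrinsics']); p=(np.atleast_2d(P)-E[:3,3])@E[:3,:3]
    s=np.c_[p[:,0]/-p[:,2],-p[:,1]/-p[:,2]]; s=s*(1+c['k1']*(s**2).sum(1,keepdims=True))
    f=200/np.tan(np.radians(c['fovy'])/2); return np.round(s*f+[c['cx'],c['cy']],1)
E
python3 - <<'E'
from h import *
w=read_camera('wrist'); s=read_camera('scene'); t=np.array(state()['tcp_pos']); print(t)
ps=[t+[0,0,d] for d in(-.02,0,.01,.02,.03,.04)]
print(proj(w,ps).tolist()); q=proj(s,ps); print(q.tolist())
a=w['color'][200:400,200:440,::-1].copy(); a=cv2.resize(a,(720,600),interpolation=cv2.INTER_CUBIC)
b=cv2.resize(s['color'][160:240,170:250,::-1],(600,600),interpolation=cv2.INTER_CUBIC)
cv2.imwrite('pics/m5.png',cv2.resize(np.hstack([a,b]),(800,364)))
E
```

```text
[ 0.46336817 -0.3239644   0.05505196]
[[313.3, 231.3], [313.2, 245.6], [313.1, 253.8], [313.1, 263.0], [313.0, 273.3], [313.0, 284.9]]
[[209.5, 197.1], [207.8, 192.9], [207.0, 190.7], [206.2, 188.5], [205.3, 186.3], [204.5, 184.0]]
```

View pics/m5.png

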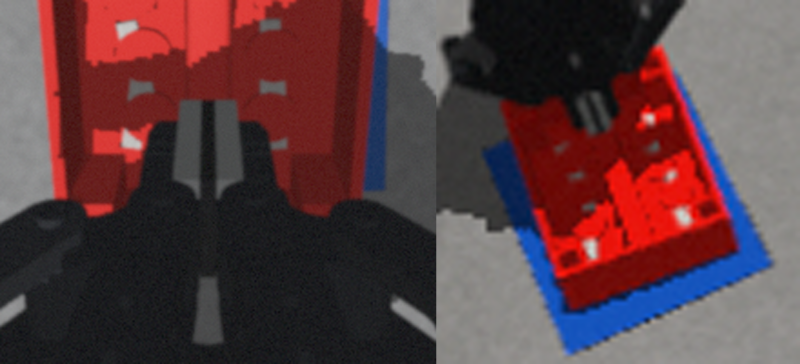

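```bash
python3 - <<'E'
from h import *
w=read_camera('wrist'); s=read_camera('scene'); t=np.array(state()['tcp_pos'])
for d in(0,.005,.01,.015,.02,.025,.03): print(d,proj(w,t+[.011,0.001,d]),proj(s,t+[.011,0.001,d]))
g=w['color'][:,:,:].mean(2); g=w['color'].astype(int)
print([(y,g[y,305].tolist()) for y in range(244,264,2)])
g=s['color'].astype(int)
print([(y,g[y,205].tolist()) for y in range(176,200,2)])
E
```

```text
0 [[313.6 226.1]] [[209.  196.2]]
0.005 [[313.6 229.8]] [[208.6 195.1]]
0.01 [[313.6 233.6]] [[208.2 194. ]]
0.015 [[313.6 237.6]] [[207.8 192.9]]
0.02 [[313.6 241.8]] [[207.4 191.8]]
0.025 [[313.5 246.4]] [[207.  190.7]]
0.03 [[313.5 251.1]] [[206.5 189.6]]
[(244, [110, 31, 31]), (246, [111, 33, 32]), (248, [108, 28, 27]), (250, [111, 35, 33]), (252, [112, 36, 35]), (254, [100, 48, 47]), (256, [74, 72, 73]), (258, [75, 77, 78]), (260, [76, 77, 78]), (262, [73, 75, 75])]
[(176, [12, 13, 13]), (178, [16, 18, 17]), (180, [57, 58, 56]), (182, [64, 63, 63]), (184, [45, 45, 45]), (186, [26, 27, 27]), (188, [41, 39, 41]), (190, [105, 17, 15]), (192, [106, 14, 10]), (194, [106, 12, 5]), (196, [104, 7, 4]), (198, [110, 12, 10])]
```

Two views agree that the fingertips are really about 32 mm above the reported TCP. I'll allow for that and go down until the reported z is about -8 mm, watching the force.

```bash
python3 -m crank '[{"x":0,"y":0,"z":0,"ax":0,"ay":0,"az":0,"claw":5},{"x":0,"y":0,"z":0,"ax":0,"ay":0,"az":0,"claw":5},{"x":0,"y":0,"z":0,"ax":0,"ay":0,"az":0,"claw":5},{"x":0,"y":0,"z":0,"ax":0,"ay":0,"az":0,"claw":5},{"x":0,"y":1.7,"z":0,"ax":0,"ay":0,"az":0,"claw":5},{"x":0,"y":1.7,"z":0,"ax":0,"ay":0,"az":0,"claw":5},{"x":0,"y":1,"z":0,"ax":0,"ay":0,"az":0,"claw":5},{"x":0,"y":0,"z":0,"ax":0,"ay":0,"az":0,"claw":5},{"x":0,"y":0,"z":0,"ax":0,"ay":0,"az":0,"claw":5}]'
python3 -c "
from h import *
go(463.2,-323.5,-8,5.4)"
```

```text
time: 4.98
tcp_pos: [0.4634, -0.324, 0.0091]
ee_rot: [-90.0, -0.0, -174.6]
force: [0.1, -0.6, 0.7]
grip_width: 0.0499
shift now-axes cm [ 0.01  1.71 -0.05] after-turn [ 0.01  1.71 -0.05] turn rotvec [ 0.001 -0.     0.001]
```

```bash
python3 -m crank '[{"x":0,"y":0.7,"z":0,"ax":0,"ay":0,"az":0,"claw":5},{"x":0,"y":0.6,"z":0,"ax":0,"ay":0,"az":0,"claw":5},{"x":0,"y":0,"z":0,"ax":0,"ay":0,"az":0,"claw":5}]'
python3 -m crank '[{"x":0,"y":0.2,"z":0,"ax":0,"ay":0,"az":0,"claw":5},{"x":0,"y":0,"z":0,"ax":0,"ay":0,"az":0,"claw":3},{"x":0,"y":0,"z":0,"ax":0,"ay":0,"az":0,"claw":2},{"x":0,"y":0,"z":0,"ax":0,"ay":0,"az":0,"claw":1},{"x":0,"y":0,"z":0,"ax":0,"ay":0,"az":0,"claw":0.5},{"x":0,"y":0,"z":0,"ax":0,"ay":0,"az":0,"claw":0.5},{"x":0,"y":0,"z":0,"ax":0,"ay":0,"az":0,"claw":0.5}]' 60
```

```text
time: 5.23
tcp_pos: [0.4639, -0.3244, -0.0036]
ee_rot: [-90.0, 0.0, -174.6]
force: [-0.6, 0.8, 0.1]
grip_width: 0.0498
time: 5.82
tcp_pos: [0.4643, -0.3248, -0.0049]
ee_rot: [-89.9, 0.1, -174.6]
force: [0.5, -0.4, -3.0]
grip_width: 0.0127
```

Gripped on the rib. Test lift.

```bash
python3 -m crank '[{"x":0,"y":-0.5,"z":0,"ax":0,"ay":0,"az":0,"claw":0.5},{"x":0,"y":-1,"z":0,"ax":0,"ay":0,"az":0,"claw":0.5},{"x":0,"y":-1,"z":0,"ax":0,"ay":0,"az":0,"claw":0.5},{"x":0,"y":-1,"z":0,"ax":0,"ay":0,"az":0,"claw":0.5},{"x":0,"y":0,"z":0,"ax":0,"ay":0,"az":0,"claw":0.5},{"x":0,"y":0,"z":0,"ax":0,"ay":0,"az":0,"claw":0.5}]' 80
python3 - <<'E'
from h import *
a=snap('wrist','w6'); b=snap('scene','s6')
s=cv2.resize(b['color'][110:260,140:340,::-1],(640,480),interpolation=cv2.INTER_CUBIC)
cv2.imwrite('pics/m6.png',cv2.resize(np.vstack([a['color'][:,:,::-1],s]),(436,600)))
mb=hsvmask(a,'blue'); print('blue mat',rect(a,mb,.003))
go(543,302,90,0)
E
```

```text
time: 6.32
tcp_pos: [0.4641, -0.3245, 0.0345]
ee_rot: [-89.9, 0.1, -174.6]
force: [0.7, 0.2, -4.8]
grip_width: 0.0125
blue mat [ 531.5 -316.9  125.1   24.5  -81. ]
shift now-axes cm [-13.75  -5.64 -61.62] after-turn [ -7.9   -5.6  -62.65] turn rotvec [-0.001  0.094 -0.001]
```

View pics/m6.png

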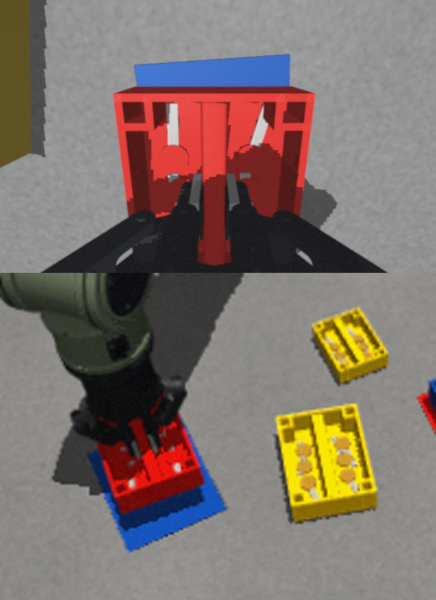

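Red is lifted level, seen in both views. Carrying it to the black mat.

```bash
python3 -m crank '[{"x":0,"y":-2.5,"z":0,"ax":0,"ay":0.047,"az":0,"claw":0.5},{"x":0,"y":-2.5,"z":0,"ax":0,"ay":0.047,"az":0,"claw":0.5},{"x":-0.3,"y":-0.6,"z":-2,"ax":0,"ay":0,"az":0,"claw":0.5},{"x":-0.4,"y":0,"z":-3,"ax":0,"ay":0,"az":0,"claw":0.5},{"x":-0.5,"y":0,"z":-3.8,"ax":0,"ay":0,"az":0,"claw":0.5},{"x":-0.5,"y":0,"z":-3.8,"ax":0,"ay":0,"az":0,"claw":0.5},{"x":-0.5,"y":0,"z":-3.8,"ax":0,"ay":0,"az":0,"claw":0.5},{"x":-0.5,"y":0,"z":-3.8,"ax":0,"ay":0,"az":0,"claw":0.5},{"x":-0.5,"y":0,"z":-3.8,"ax":0,"ay":0,"az":0,"claw":0.5},{"x":-0.5,"y":0,"z":-3.8,"ax":0,"ay":0,"az":0,"claw":0.5},{"x":-0.5,"y":0,"z":-3.8,"ax":0,"ay":0,"az":0,"claw":0.5},{"x":-0.5,"y":0,"z":-3.8,"ax":0,"ay":0,"az":0,"claw":0.5}]'
python3 -c "
from h import *
go(543,302,90,0)"
```

```text
time: 7.42
tcp_pos: [0.5117, 0.0352, 0.0875]
ee_rot: [-89.8, -0.2, 178.9]
force: [1.3, -0.1, -2.4]
grip_width: 0.0119
shift now-axes cm [ -2.6   -0.37 -26.73] after-turn [ -3.13  -0.25 -26.68] turn rotvec [-0.004 -0.02   0.004]
```

```bash
python3 -m crank '[{"x":-0.4,"y":0,"z":-3.8,"ax":-0.004,"ay":-0.02,"az":0.004,"claw":0.5},{"x":-0.5,"y":-0.2,"z":-3.8,"ax":0,"ay":0,"az":0,"claw":0.5},{"x":-0.5,"y":0,"z":-3.8,"ax":0,"ay":0,"az":0,"claw":0.5},{"x":-0.5,"y":0,"z":-3.8,"ax":0,"ay":0,"az":0,"claw":0.5},{"x":-0.5,"y":0,"z":-3.8,"ax":0,"ay":0,"az":0,"claw":0.5},{"x":-0.3,"y":0,"z":-2.5,"ax":0,"ay":0,"az":0,"claw":0.5},{"x":-0.1,"y":0,"z":-1.5,"ax":0,"ay":0,"az":0,"claw":0.5},{"x":0,"y":0,"z":0,"ax":0,"ay":0,"az":0,"claw":0.5},{"x":0,"y":0,"z":0,"ax":0,"ay":0,"az":0,"claw":0.5}]'
python3 -c "
from h import *
go(543,302,20,0)"
```

```text
time: 8.17
tcp_pos: [0.5352, 0.2885, 0.0846]
ee_rot: [-90.1, -0.3, -179.1]
force: [-0.1, -1.3, -3.3]
grip_width: 0.0123
shift now-axes cm [-0.83  6.46 -1.33] after-turn [-0.78  6.46 -1.35] turn rotvec [0.001 0.015 0.005]
```

```bash
python3 -m crank '[{"x":-0.8,"y":2,"z":-1.3,"ax":0,"ay":0.015,"az":0.005,"claw":0.5},{"x":0,"y":2,"z":0,"ax":0,"ay":0,"az":0,"claw":0.5},{"x":0,"y":1.5,"z":0,"ax":0,"ay":0,"az":0,"claw":0.5},{"x":0,"y":0,"z":0,"ax":0,"ay":0,"az":0,"claw":0.5},{"x":0,"y":0,"z":0,"ax":0,"ay":0,"az":0,"claw":0.5}]'
python3 -c "
from h import *
go(543,302,-4,0)"
```

```text
time: 8.58
tcp_pos: [0.5436, 0.2981, 0.0272]
ee_rot: [-90.0, -0.0, 179.8]
force: [-0.7, -0.0, -2.4]
grip_width: 0.0122
shift now-axes cm [ 0.06  3.12 -0.39] after-turn [ 0.06  3.12 -0.39] turn rotvec [-0.001 -0.004  0.001]
```

```bash
python3 -m crank '[{"x":0,"y":1.2,"z":-0.4,"ax":0,"ay":0,"az":0,"claw":0.5},{"x":0,"y":1,"z":0,"ax":0,"ay":0,"az":0,"claw":0.5},{"x":0,"y":0.5,"z":0,"ax":0,"ay":0,"az":0,"claw":0.5},{"x":0,"y":0.2,"z":0,"ax":0,"ay":0,"az":0,"claw":0.5},{"x":0,"y":0,"z":0,"ax":0,"ay":0,"az":0,"claw":0.5}]'
python3 -c "
from h import *
go(543,302,-4,0)"
```

```text
time: 9.0
tcp_pos: [0.5448, 0.3011, -0.0024]
ee_rot: [-90.0, 0.1, 179.6]
force: [-0.3, -0.6, -4.4]
grip_width: 0.0122
shift now-axes cm [ 0.18  0.16 -0.08] after-turn [ 0.18  0.16 -0.09] turn rotvec [-0.    -0.006 -0.001]
```

```bash
for i in 1; do python3 -m crank '[{"x":0,"y":0.15,"z":0,"ax":0,"ay":0,"az":0,"claw":0.5},{"x":0,"y":0,"z":0,"ax":0,"ay":0,"az":0,"claw":0.5}]'; done
python3 -m crank '[{"x":0,"y":0.15,"z":0,"ax":0,"ay":0,"az":0,"claw":0.5},{"x":0,"y":0,"z":0,"ax":0,"ay":0,"az":0,"claw":0.5}]'
```

```text
time: 9.17
tcp_pos: [0.5449, 0.3011, -0.0037]
ee_rot: [-90.0, 0.1, 179.6]
force: [-0.2, 0.1, -4.2]
grip_width: 0.0118
time: 9.33
tcp_pos: [0.5453, 0.3013, -0.0047]
ee_rot: [-90.0, 0.1, 179.7]
force: [-0.3, -0.6, -3.5]
grip_width: 0.012
```

```bash
python3 -m crank '[{"x":0,"y":0.15,"z":0,"ax":0,"ay":0,"az":0,"claw":0.5},{"x":0,"y":0,"z":0,"ax":0,"ay":0,"az":0,"claw":0.5}]'
python3 -m crank '[{"x":0,"y":0,"z":0,"ax":0,"ay":0,"az":0,"claw":3},{"x":0,"y":0,"z":0,"ax":0,"ay":0,"az":0,"claw":5},{"x":0,"y":0,"z":0,"ax":0,"ay":0,"az":0,"claw":5},{"x":0,"y":-2,"z":0,"ax":0,"ay":0,"az":0,"claw":5},{"x":0,"y":-3,"z":0,"ax":0,"ay":0,"az":0,"claw":5},{"x":0,"y":-4,"z":0,"ax":0,"ay":0,"az":0,"claw":5},{"x":0,"y":-4,"z":0,"ax":0,"ay":0,"az":0,"claw":5},{"x":0,"y":-3,"z":0,"ax":0,"ay":0,"az":0,"claw":5}]'
python3 -c "
from h import *
go(500,86,160,2.6)"
```

```text
time: 9.5
tcp_pos: [0.5456, 0.3014, -0.0049]
ee_rot: [-90.1, 0.2, 179.7]
force: [-1.5, -1.3, -1.2]
grip_width: 0.0125
time: 10.17
tcp_pos: [0.5429, 0.2998, 0.1556]
ee_rot: [-89.8, -0.2, 179.6]
force: [0.6, -0.1, 1.1]
grip_width: 0.0501
shift now-axes cm [ 4.15 -0.35 21.41] after-turn [ 5.26 -0.44 21.16] turn rotvec [-0.004 -0.052  0.004]
```

```bash
python3 -m crank '[{"x":0,"y":0,"z":2,"ax":-0.004,"ay":-0.052,"az":0.004,"claw":5},{"x":0.9,"y":0,"z":3.8,"ax":0,"ay":0,"az":0,"claw":5},{"x":0.9,"y":0,"z":3.8,"ax":0,"ay":0,"az":0,"claw":5},{"x":0.9,"y":0,"z":3.8,"ax":0,"ay":0,"az":0,"claw":5},{"x":0.9,"y":0,"z":3.5,"ax":0,"ay":0,"az":0,"claw":5},{"x":0.5,"y":0,"z":2.5,"ax":0,"ay":0,"az":0,"claw":5},{"x":0.5,"y":0,"z":1,"ax":0,"ay":0,"az":0,"claw":5},{"x":0,"y":0,"z":0,"ax":0,"ay":0,"az":0,"claw":5},{"x":0,"y":0,"z":0,"ax":0,"ay":0,"az":0,"claw":5}]'
python3 - <<'E'
from h import *
c=snap('wrist','w7')
mr,mb,my=hsvmask(c,'red'),hsvmask(c,'blue'),hsvmask(c,'yellow')
mr=roi(mr,150,0,500,330);mb=roi(mb,150,0,500,330)
b=rect(c,mb,.047); print('bluetray',b,'redmat',rect(c,mr,.003))
go(b[0],b[1],60,b[4])
t=snap('top','t7'); A=(165,170,235,245); print('red parked (top)',rect(t,roi(hsvmask(t,'red'),*A),.047), 'black',rect(t,roi(hsvmask(t,'black'),*A),.003))
v=np.vstack([c['color'],t['color']])[:,:,::-1]; cv2.imwrite('pics/m7.png',cv2.resize(v,(480,600)))
E
```

```text
time: 10.92
tcp_pos: [0.5068, 0.0873, 0.1631]
ee_rot: [-90.3, 0.9, -177.1]
force: [0.6, 0.0, 0.0]
grip_width: 0.0502
bluetray [523.9  84.7 128.8  99.3   2.9] redmat [523.8  87.2 154.8 125.6   2.5]
shift now-axes cm [-1.54 10.32  0.42] after-turn [-1.7  10.3   0.36] turn rotvec [ 0.006  0.    -0.015]
red parked (top) [ 5.441e+02  2.991e+02  1.355e+02  1.076e+02 -5.000e-01] black [531.3 265.7 177.1 157.9 -14.8]
```

View pics/m7.png

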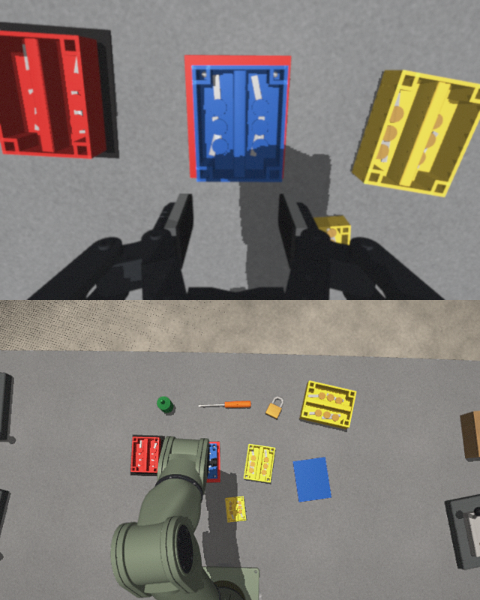

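Red is parked on black, and the blue mat is now fully visible in the top view (312,479 in the half-scale picture). On to grasping blue.

```bash
python3 -m crank '[{"x":-0.8,"y":3,"z":0.2,"ax":0.006,"ay":0,"az":-0.015,"claw":5},{"x":-0.8,"y":3,"z":0.2,"ax":0,"ay":0,"az":0,"claw":5},{"x":0,"y":3,"z":0,"ax":0,"ay":0,"az":0,"claw":5},{"x":0,"y":1,"z":0,"ax":0,"ay":0,"az":0,"claw":5},{"x":0,"y":0,"z":0,"ax":0,"ay":0,"az":0,"claw":5},{"x":0,"y":0,"z":0,"ax":0,"ay":0,"az":0,"claw":5}]'
python3 - <<'E'
from h import *
import pickle
go(523.9,84.6,40,2.9)
c=pickle.load(open('top0.pkl','rb')); c['color']=cv2.imread('pics/t7.png')[:,:,::-1].copy()
print('blue mat',rect(c,roi(hsvmask(c,'blue'),384,200,448,275),.003))
E
```

```text
time: 11.52
tcp_pos: [0.5263, 0.0931, 0.0587]
ee_rot: [-90.2, 0.2, -176.5]
force: [0.1, 0.0, 0.4]
grip_width: 0.0502
shift now-axes cm [0.29 1.86 0.84] after-turn [0.28 1.87 0.84] turn rotvec [ 0.003  0.011 -0.003]
blue mat [ 466.  -325.4  155.2  124.5    9.3]
```

```bash
python3 -m crank '[{"x":0.29,"y":1.8,"z":0.84,"ax":0.003,"ay":0.011,"az":-0.003,"claw":5},{"x":0,"y":0,"z":0,"ax":0,"ay":0,"az":0,"claw":5},{"x":0,"y":0,"z":0,"ax":0,"ay":0,"az":0,"claw":5}]'
python3 -c "
from h import *
go(523.9,84.6,-5,2.9)"
```

```text
time: 11.77
tcp_pos: [0.5253, 0.087, 0.0427]
ee_rot: [-90.1, 0.2, -177.0]
force: [-0.3, 0.8, -0.2]
grip_width: 0.0497
shift now-axes cm [0.16 4.77 0.24] after-turn [0.15 4.77 0.23] turn rotvec [ 0.001  0.003 -0.003]
```

```bash
python3 -m crank '[{"x":0.16,"y":1.6,"z":0.24,"ax":0.001,"ay":0.003,"az":-0.003,"claw":5},{"x":0,"y":1.6,"z":0,"ax":0,"ay":0,"az":0,"claw":5},{"x":0,"y":0,"z":0,"ax":0,"ay":0,"az":0,"claw":5},{"x":0,"y":0,"z":0,"ax":0,"ay":0,"az":0,"claw":5}]'
python3 -c "
from h import *
go(523.9,84.6,-5,2.9)"
```

```text
time: 12.1
tcp_pos: [0.5267, 0.0873, 0.0153]
ee_rot: [-90.1, 0.4, -177.0]
force: [-0.6, 0.6, 0.5]
grip_width: 0.0498
shift now-axes cm [0.31 2.03 0.26] after-turn [0.29 2.03 0.25] turn rotvec [ 0.002  0.003 -0.006]
```

```bash
python3 -m crank '[{"x":0.3,"y":1.6,"z":0.25,"ax":0.002,"ay":0.003,"az":-0.006,"claw":5},{"x":0,"y":0,"z":0,"ax":0,"ay":0,"az":0,"claw":5},{"x":0,"y":0,"z":0,"ax":0,"ay":0,"az":0,"claw":5}]'
python3 -c "
from h import *
go(523.9,84.6,-5,2.9)"
```

```text
time: 12.35
tcp_pos: [0.5258, 0.0859, 0.0033]
ee_rot: [-90.1, 0.3, -177.1]
force: [-0.1, -0.1, 0.7]
grip_width: 0.05
shift now-axes cm [0.21 0.82 0.12] after-turn [0.2  0.83 0.12] turn rotvec [ 0.001  0.001 -0.005]
```

```bash
python3 -m crank '[{"x":0.2,"y":0.8,"z":0.12,"ax":0.001,"ay":0.001,"az":-0.005,"claw":5},{"x":0,"y":0,"z":0,"ax":0,"ay":0,"az":0,"claw":4},{"x":0,"y":0,"z":0,"ax":0,"ay":0,"az":0,"claw":2},{"x":0,"y":0,"z":0,"ax":0,"ay":0,"az":0,"claw":1},{"x":0,"y":0,"z":0,"ax":0,"ay":0,"az":0,"claw":0.5},{"x":0,"y":0,"z":0,"ax":0,"ay":0,"az":0,"claw":0.5},{"x":0,"y":0,"z":0,"ax":0,"ay":0,"az":0,"claw":0.5}]' 80
python3 -m crank '[{"x":0,"y":-0.5,"z":0,"ax":0,"ay":0,"az":0,"claw":0.5},{"x":0,"y":-1,"z":0,"ax":0,"ay":0,"az":0,"claw":0.5},{"x":0,"y":-2,"z":0,"ax":0,"ay":0,"az":0,"claw":0.5},{"x":0,"y":-3,"z":0,"ax":0,"ay":0,"az":0,"claw":0.5},{"x":0,"y":-3,"z":0,"ax":0,"ay":0,"az":0,"claw":0.5},{"x":0,"y":0,"z":0,"ax":0,"ay":0,"az":0,"claw":0.5}]' 80
python3 - <<'E'
from h import *
go(466.5,-326.3,90,9.2)
c=snap('wrist','w8'); print('red mat',rect(c,roi(hsvmask(c,'red'),150,0,500,330),.003))
E
```

```text
time: 12.93
tcp_pos: [0.5253, 0.0855, -0.0018]
ee_rot: [-90.0, 0.2, -177.1]
force: [-0.5, 0.1, -3.0]
grip_width: 0.012
time: 13.43
tcp_pos: [0.5237, 0.0848, 0.099]
ee_rot: [-90.0, -0.0, -177.1]
force: [1.5, 0.3, -1.6]
grip_width: 0.0122
shift now-axes cm [ 7.78  0.89 40.77] after-turn [12.22  0.9  39.66] turn rotvec [ 0.   -0.11  0.  ]
red mat [589.   90.1 125.4  24.  -87.1]
```

```bash
python3 -m crank '[{"x":0,"y":0,"z":0,"ax":0,"ay":-0.055,"az":0,"claw":0.5},{"x":0.5,"y":0,"z":1.7,"ax":0,"ay":-0.055,"az":0,"claw":0.5},{"x":1,"y":0,"z":3.2,"ax":0,"ay":0,"az":0,"claw":0.5},{"x":1.1,"y":0,"z":3.7,"ax":0,"ay":0,"az":0,"claw":0.5},{"x":1.1,"y":0,"z":3.7,"ax":0,"ay":0,"az":0,"claw":0.5},{"x":1.1,"y":0,"z":3.7,"ax":0,"ay":0,"az":0,"claw":0.5},{"x":1.1,"y":0,"z":3.7,"ax":0,"ay":0,"az":0,"claw":0.5},{"x":1.1,"y":0,"z":3.7,"ax":0,"ay":0,"az":0,"claw":0.5},{"x":1.1,"y":0,"z":3.7,"ax":0,"ay":0,"az":0,"claw":0.5},{"x":1.1,"y":0,"z":3.7,"ax":0,"ay":0,"az":0,"claw":0.5}]'
python3 -c "
from h import *
go(467.5,-325.5,90,9.2)"
```

```text
time: 14.32
tcp_pos: [0.4797, -0.2363, 0.0916]
ee_rot: [-90.5, -0.3, -169.5]
force: [0.7, -0.9, -2.9]
grip_width: 0.0118
shift now-axes cm [2.81 0.1  8.56] after-turn [2.63 0.16 8.62] turn rotvec [0.009 0.022 0.006]
```

```bash
python3 -m crank '[{"x":0.9,"y":0,"z":2.8,"ax":0.009,"ay":0.022,"az":0.006,"claw":0.5},{"x":0.6,"y":0,"z":2,"ax":0,"ay":0,"az":0,"claw":0.5},{"x":0.3,"y":0,"z":1.2,"ax":0,"ay":0,"az":0,"claw":0.5},{"x":0.1,"y":0,"z":0.5,"ax":0,"ay":0,"az":0,"claw":0.5},{"x":0,"y":0,"z":0,"ax":0,"ay":0,"az":0,"claw":0.5}]'
python3 -c "
from h import *
go(467.5,-325.5,30,9.2)"
```

```text
time: 14.73
tcp_pos: [0.4653, -0.3157, 0.0883]
ee_rot: [-89.9, -0.3, -171.5]
force: [0.3, -0.4, -3.2]
grip_width: 0.0121
shift now-axes cm [-0.1   5.83  0.99] after-turn [-0.06  5.83  1.  ] turn rotvec [-0.001 -0.013  0.005]
```

```bash
python3 -m crank '[{"x":-0.1,"y":2,"z":0.9,"ax":-0.001,"ay":-0.013,"az":0.005,"claw":0.5},{"x":0,"y":2,"z":0,"ax":0,"ay":0,"az":0,"claw":0.5},{"x":0,"y":1.5,"z":0,"ax":0,"ay":0,"az":0,"claw":0.5},{"x":0,"y":0,"z":0,"ax":0,"ay":0,"az":0,"claw":0.5},{"x":0,"y":0,"z":0,"ax":0,"ay":0,"az":0,"claw":0.5}]'
python3 - <<'E'
from h import *
go(467.5,-325.5,10,9.2)
E
```

```text
time: 15.15
tcp_pos: [0.4692, -0.3189, 0.0308]
ee_rot: [-90.2, 0.0, -170.5]
force: [-0.1, 1.1, -1.8]
grip_width: 0.0118
shift now-axes cm [0.28 2.08 0.63] after-turn [0.27 2.08 0.62] turn rotvec [ 0.004  0.005 -0.001]
```

```bash
python3 -m crank '[{"x":0.27,"y":1,"z":0.62,"ax":0.004,"ay":0.005,"az":-0.001,"claw":0.5},{"x":0,"y":1,"z":0,"ax":0,"ay":0,"az":0,"claw":0.5},{"x":0,"y":0,"z":0,"ax":0,"ay":0,"az":0,"claw":0.5},{"x":0,"y":0,"z":0,"ax":0,"ay":0,"az":0,"claw":0.5}]'
python3 - <<'E'
from h import *
go(467.5,-325.5,1,9.2)
E
```

```text
time: 15.48
tcp_pos: [0.4688, -0.3246, 0.0107]
ee_rot: [-89.9, 0.1, -170.7]
force: [-0.2, -0.3, -2.9]
grip_width: 0.0118
shift now-axes cm [0.15 0.97 0.06] after-turn [0.15 0.97 0.07] turn rotvec [-0.001  0.002 -0.001]
```

```bash
python3 -m crank '[{"x":0.1,"y":0.6,"z":0.06,"ax":0,"ay":0,"az":0,"claw":0.5},{"x":0,"y":0.4,"z":0,"ax":0,"ay":0,"az":0,"claw":0.5},{"x":0,"y":0,"z":0,"ax":0,"ay":0,"az":0,"claw":0.5}]'
python3 -m crank '[{"x":0,"y":0.2,"z":0,"ax":0,"ay":0,"az":0,"claw":0.5},{"x":0,"y":0,"z":0,"ax":0,"ay":0,"az":0,"claw":0.5}]'
python3 -m crank '[{"x":0,"y":0.1,"z":0,"ax":0,"ay":0,"az":0,"claw":0.5},{"x":0,"y":0,"z":0,"ax":0,"ay":0,"az":0,"claw":0.5}]'
```

```text
time: 15.73
tcp_pos: [0.4683, -0.3255, 0.0005]
ee_rot: [-89.9, 0.1, -170.7]
force: [-0.0, 0.6, -3.7]
grip_width: 0.0118
time: 15.9
tcp_pos: [0.4683, -0.3257, -0.0016]
ee_rot: [-89.9, 0.1, -170.7]
force: [0.4, 0.5, -2.8]
grip_width: 0.0123
time: 16.07
tcp_pos: [0.4685, -0.3258, -0.002]
ee_rot: [-89.9, 0.1, -170.7]
force: [-2.2, 1.3, 0.4]
grip_width: 0.012
```

Blue has touched down. Releasing and rising.

```bash
python3 -m crank '[{"x":0,"y":0,"z":0,"ax":0,"ay":0,"az":0,"claw":3},{"x":0,"y":0,"z":0,"ax":0,"ay":0,"az":0,"claw":5},{"x":0,"y":0,"z":0,"ax":0,"ay":0,"az":0,"claw":5},{"x":0,"y":-2,"z":0,"ax":0,"ay":0,"az":0,"claw":5},{"x":0,"y":-3,"z":0,"ax":0,"ay":0,"az":0,"claw":5},{"x":0,"y":-4,"z":0,"ax":0,"ay":0,"az":0,"claw":5},{"x":0,"y":-4,"z":0,"ax":0,"ay":0,"az":0,"claw":5},{"x":0,"y":-3,"z":0,"ax":0,"ay":0,"az":0,"claw":5},{"x":0,"y":0,"z":0,"ax":0,"ay":0,"az":0,"claw":5}]'
python3 - <<'E'
from h import *
c=snap('wrist','w9'); print('all blue (mat)',rect(c,roi(hsvmask(c,'blue'),100,0,540,330),.003))
go(530,300,160,-0.5)
E
```

```text
time: 16.82
tcp_pos: [0.4674, -0.3252, 0.1645]
ee_rot: [-89.9, 0.1, -170.7]
force: [0.5, -0.2, -1.3]
grip_width: 0.05
all blue (mat) [ 462.9 -327.9  163.   125.     9.2]
shift now-axes cm [-16.33   0.21 -60.64] after-turn [ -5.76   0.23 -62.53] turn rotvec [-0.     0.171 -0.   ]
```

View pics/w9.png

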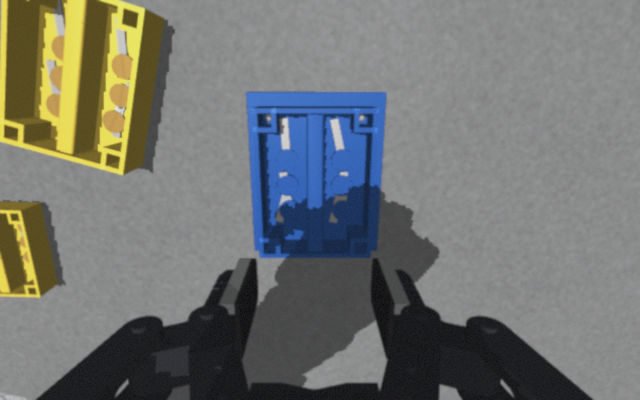

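Blue stands square on its mat, at about (316,180). On to red.

```bash
python3 -m crank '[{"x":0,"y":0,"z":0,"ax":0,"ay":0.086,"az":0,"claw":5},{"x":-0.2,"y":0,"z":-2,"ax":0,"ay":0.086,"az":0,"claw":5},{"x":-0.35,"y":0,"z":-3.8,"ax":0,"ay":0,"az":0,"claw":5},{"x":-0.35,"y":0,"z":-3.8,"ax":0,"ay":0,"az":0,"claw":5},{"x":-0.35,"y":0,"z":-3.8,"ax":0,"ay":0,"az":0,"claw":5},{"x":-0.35,"y":0,"z":-3.8,"ax":0,"ay":0,"az":0,"claw":5},{"x":-0.35,"y":0,"z":-3.8,"ax":0,"ay":0,"az":0,"claw":5},{"x":-0.35,"y":0,"z":-3.8,"ax":0,"ay":0,"az":0,"claw":5},{"x":-0.35,"y":0,"z":-3.8,"ax":0,"ay":0,"az":0,"claw":5},{"x":-0.35,"y":0,"z":-3.8,"ax":0,"ay":0,"az":0,"claw":5},{"x":-0.35,"y":0,"z":-3.8,"ax":0,"ay":0,"az":0,"claw":5},{"x":-0.35,"y":0,"z":-3.8,"ax":0,"ay":0,"az":0,"claw":5}]'
python3 - <<'E'
from h import *
go(530,295,160,-0.5)
E
```

```text
time: 17.87
tcp_pos: [0.5066, 0.0832, 0.1528]
ee_rot: [-89.7, -0.5, 178.1]
force: [1.5, -0.6, 1.0]
grip_width: 0.0498
shift now-axes cm [ -1.65  -0.86 -21.24] after-turn [ -2.16  -0.72 -21.2 ] turn rotvec [-0.006 -0.024  0.009]
```

```bash
python3 -m crank '[{"x":-0.3,"y":-0.7,"z":-3.8,"ax":-0.006,"ay":-0.024,"az":0.009,"claw":5},{"x":-0.4,"y":0,"z":-3.8,"ax":0,"ay":0,"az":0,"claw":5},{"x":-0.4,"y":0,"z":-3.8,"ax":0,"ay":0,"az":0,"claw":5},{"x":-0.4,"y":0,"z":-3.6,"ax":0,"ay":0,"az":0,"claw":5},{"x":-0.3,"y":0,"z":-2.5,"ax":0,"ay":0,"az":0,"claw":5},{"x":-0.3,"y":0,"z":-1.5,"ax":0,"ay":0,"az":0,"claw":5},{"x":0,"y":0,"z":-0.5,"ax":0,"ay":0,"az":0,"claw":5},{"x":0,"y":0,"z":0,"ax":0,"ay":0,"az":0,"claw":5}]'
python3 - <<'E'
from h import *
c=snap('wrist','w10'); b=rect(c,roi(hsvmask(c,'red'),200,0,450,300),.047); print(b)
go(b[0],b[1],50,b[4])
E
```

```text
time: 18.53
tcp_pos: [0.5247, 0.2972, 0.1515]
ee_rot: [-89.9, -0.5, -179.8]
force: [0.7, -0.9, -0.9]
grip_width: 0.0504
[ 5.446e+02  3.012e+02  1.306e+02  1.021e+02 -4.000e-01]
shift now-axes cm [-2.08 10.13 -0.5 ] after-turn [-1.99 10.15 -0.5 ] turn rotvec [-0.002  0.01   0.008]
```

```bash
python3 -m crank '[{"x":-1,"y":3,"z":-0.2,"ax":-0.002,"ay":0.01,"az":0.008,"claw":5},{"x":-0.9,"y":3,"z":-0.2,"ax":0,"ay":0,"az":0,"claw":5},{"x":0,"y":2.5,"z":0,"ax":0,"ay":0,"az":0,"claw":5},{"x":0,"y":1,"z":0,"ax":0,"ay":0,"az":0,"claw":5},{"x":0,"y":0,"z":0,"ax":0,"ay":0,"az":0,"claw":5},{"x":0,"y":0,"z":0,"ax":0,"ay":0,"az":0,"claw":5}]'
python3 - <<'E'
from h import *
go(544.6,301,25,-0.4)
E
```

```text
time: 19.08
tcp_pos: [0.5461, 0.2916, 0.0544]
ee_rot: [-89.8, 0.1, 179.1]
force: [-0.4, 0.6, 0.1]
grip_width: 0.05
shift now-axes cm [ 0.18  2.94 -0.95] after-turn [ 0.16  2.94 -0.94] turn rotvec [-0.003 -0.008 -0.002]
```

```bash
python3 -m crank '[{"x":0.18,"y":0,"z":-0.95,"ax":-0.003,"ay":-0.008,"az":-0.002,"claw":5},{"x":0,"y":1.5,"z":0,"ax":0,"ay":0,"az":0,"claw":5},{"x":0,"y":1.2,"z":0,"ax":0,"ay":0,"az":0,"claw":5},{"x":0,"y":0,"z":0,"ax":0,"ay":0,"az":0,"claw":5}]'
python3 - <<'E'
from h import *
go(544.6,301,-5,-0.4)
E
```

```text
time: 19.42
tcp_pos: [0.5463, 0.3031, 0.032]
ee_rot: [-90.2, 0.3, 179.6]
force: [-0.2, 0.1, -0.7]
grip_width: 0.0501
shift now-axes cm [0.19 3.69 0.22] after-turn [0.17 3.7  0.21] turn rotvec [ 0.004  0.    -0.006]
```

```bash
python3 -m crank '[{"x":0.17,"y":1.5,"z":0.2,"ax":0.004,"ay":0,"az":-0.006,"claw":5},{"x":0,"y":1,"z":0,"ax":0,"ay":0,"az":0,"claw":5},{"x":0,"y":0,"z":0,"ax":0,"ay":0,"az":0,"claw":5},{"x":0,"y":0,"z":0,"ax":0,"ay":0,"az":0,"claw":5}]'
python3 - <<'E'
from h import *
go(544.6,301,-5,-0.4)
E
```

```text
time: 19.75
tcp_pos: [0.5454, 0.3025, 0.0079]
ee_rot: [-90.1, 0.1, 179.7]
force: [0.5, 0.3, 0.0]
grip_width: 0.0498
shift now-axes cm [0.08 1.29 0.15] after-turn [0.08 1.29 0.15] turn rotvec [ 0.002  0.001 -0.002]
```

```bash
python3 -m crank '[{"x":0.08,"y":1,"z":0.15,"ax":0.002,"ay":0.001,"az":-0.002,"claw":5},{"x":0,"y":0.2,"z":0,"ax":0,"ay":0,"az":0,"claw":4},{"x":0,"y":0,"z":0,"ax":0,"ay":0,"az":0,"claw":2},{"x":0,"y":0,"z":0,"ax":0,"ay":0,"az":0,"claw":1},{"x":0,"y":0,"z":0,"ax":0,"ay":0,"az":0,"claw":0.5},{"x":0,"y":0,"z":0,"ax":0,"ay":0,"az":0,"claw":0.5},{"x":0,"y":0,"z":0,"ax":0,"ay":0,"az":0,"claw":0.5}]' 80
python3 -m crank '[{"x":0,"y":-0.5,"z":0,"ax":0,"ay":0,"az":0,"claw":0.5},{"x":0,"y":-1,"z":0,"ax":0,"ay":0,"az":0,"claw":0.5},{"x":0,"y":-2,"z":0,"ax":0,"ay":0,"az":0,"claw":0.5},{"x":0,"y":-3,"z":0,"ax":0,"ay":0,"az":0,"claw":0.5},{"x":0,"y":-2.5,"z":0,"ax":0,"ay":0,"az":0,"claw":0.5},{"x":0,"y":0,"z":0,"ax":0,"ay":0,"az":0,"claw":0.5}]' 80
python3 - <<'E'
from h import *
go(523.5,87.5,90,2.3)
E
```

```text
time: 20.33
tcp_pos: [0.5452, 0.301, -0.0036]
ee_rot: [-90.0, 0.1, 179.6]
force: [-0.0, -0.4, -4.0]
grip_width: 0.0121
time: 20.83
tcp_pos: [0.5441, 0.3004, 0.092]
ee_rot: [-89.9, -0.1, 179.6]
force: [0.4, 0.3, -2.6]
grip_width: 0.012
shift now-axes cm [ 1.91  0.22 21.3 ] after-turn [ 2.92  0.2  21.19] turn rotvec [-0.001 -0.047  0.001]
```

```bash
python3 -m crank '[{"x":0.2,"y":0,"z":2,"ax":-0.001,"ay":-0.047,"az":0.001,"claw":0.5},{"x":0.5,"y":0,"z":3.5,"ax":0,"ay":0,"az":0,"claw":0.5},{"x":0.5,"y":0,"z":3.8,"ax":0,"ay":0,"az":0,"claw":0.5},{"x":0.5,"y":0,"z":3.8,"ax":0,"ay":0,"az":0,"claw":0.5},{"x":0.5,"y":0,"z":3.5,"ax":0,"ay":0,"az":0,"claw":0.5},{"x":0.4,"y":0,"z":2.5,"ax":0,"ay":0,"az":0,"claw":0.5},{"x":0.2,"y":0,"z":1.2,"ax":0,"ay":0,"az":0,"claw":0.5},{"x":0,"y":0,"z":0.5,"ax":0,"ay":0,"az":0,"claw":0.5},{"x":0,"y":0,"z":0,"ax":0,"ay":0,"az":0,"claw":0.5}]'
python3 - <<'E'
from h import *
go(523.5,87.6,30,2.2)
E
```

```text
time: 21.58
tcp_pos: [0.5221, 0.0847, 0.0953]
ee_rot: [-90.2, 0.3, -177.4]
force: [0.2, 0.1, -3.6]
grip_width: 0.0122
shift now-axes cm [-0.13  6.53 -0.26] after-turn [-0.15  6.53 -0.28] turn rotvec [ 0.003  0.008 -0.004]
```

```bash
python3 -m crank '[{"x":-0.15,"y":2,"z":-0.27,"ax":0.003,"ay":0.008,"az":-0.004,"claw":0.5},{"x":0,"y":2.2,"z":0,"ax":0,"ay":0,"az":0,"claw":0.5},{"x":0,"y":2,"z":0,"ax":0,"ay":0,"az":0,"claw":0.5},{"x":0,"y":0,"z":0,"ax":0,"ay":0,"az":0,"claw":0.5},{"x":0,"y":0,"z":0,"ax":0,"ay":0,"az":0,"claw":0.5}]'
python3 - <<'E'
from h import *
go(523.5,87.6,3,2.2)
E
```

```text
time: 22.0
tcp_pos: [0.5253, 0.0937, 0.0325]
ee_rot: [-90.2, 0.2, -177.6]
force: [0.7, -0.0, -3.0]
grip_width: 0.0119
shift now-axes cm [0.22 2.94 0.61] after-turn [0.2  2.95 0.6 ] turn rotvec [ 0.003  0.004 -0.004]
```

```bash
python3 -m crank '[{"x":0.2,"y":1,"z":0.6,"ax":0.003,"ay":0.004,"az":-0.004,"claw":0.5},{"x":0,"y":1,"z":0,"ax":0,"ay":0,"az":0,"claw":0.5},{"x":0,"y":0.5,"z":0,"ax":0,"ay":0,"az":0,"claw":0.5},{"x":0,"y":0,"z":0,"ax":0,"ay":0,"az":0,"claw":0.5},{"x":0,"y":0,"z":0,"ax":0,"ay":0,"az":0,"claw":0.5}]'
python3 - <<'E'
from h import *
go(523.5,87.6,-2,2.2)
E
```

```text
time: 22.42
tcp_pos: [0.5246, 0.0891, 0.0076]
ee_rot: [-90.0, 0.1, -177.7]
force: [-0.8, 0.3, -3.1]
grip_width: 0.0122
shift now-axes cm [0.12 0.95 0.14] after-turn [0.12 0.96 0.14] turn rotvec [ 0.001  0.002 -0.002]
```

```bash
python3 -m crank '[{"x":0.1,"y":0.6,"z":0.1,"ax":0,"ay":0,"az":0,"claw":0.5},{"x":0,"y":0.3,"z":0,"ax":0,"ay":0,"az":0,"claw":0.5},{"x":0,"y":0,"z":0,"ax":0,"ay":0,"az":0,"claw":0.5}]'
python3 -m crank '[{"x":0,"y":0.15,"z":0,"ax":0,"ay":0,"az":0,"claw":0.5},{"x":0,"y":0,"z":0,"ax":0,"ay":0,"az":0,"claw":0.5}]'
python3 -m crank '[{"x":0,"y":0.1,"z":0,"ax":0,"ay":0,"az":0,"claw":0.5},{"x":0,"y":0,"z":0,"ax":0,"ay":0,"az":0,"claw":0.5}]'
```

```text
time: 22.67
tcp_pos: [0.5241, 0.088, -0.0016]
ee_rot: [-90.0, 0.2, -177.7]
force: [0.6, -0.4, -3.5]
grip_width: 0.0122
time: 22.83
tcp_pos: [0.5241, 0.088, -0.0032]
ee_rot: [-90.1, 0.2, -177.7]
force: [-0.1, -0.1, -4.2]
grip_width: 0.012
time: 23.0
tcp_pos: [0.5243, 0.088, -0.0038]
ee_rot: [-90.1, 0.2, -177.7]
force: [-0.6, -0.5, -1.2]
grip_width: 0.0122
```

```bash
python3 -m crank '[{"x":0,"y":0.03,"z":0,"ax":0,"ay":0,"az":0,"claw":3},{"x":0,"y":0,"z":0,"ax":0,"ay":0,"az":0,"claw":5},{"x":0,"y":0,"z":0,"ax":0,"ay":0,"az":0,"claw":5},{"x":0,"y":-2,"z":0,"ax":0,"ay":0,"az":0,"claw":5},{"x":0,"y":-3,"z":0,"ax":0,"ay":0,"az":0,"claw":5},{"x":0,"y":-4,"z":0,"ax":0,"ay":0,"az":0,"claw":5},{"x":0,"y":-4,"z":0,"ax":0,"ay":0,"az":0,"claw":5},{"x":0,"y":-3,"z":0,"ax":0,"ay":0,"az":0,"claw":5},{"x":0,"y":0,"z":0,"ax":0,"ay":0,"az":0,"claw":5}]'
python3 - <<'E'
from h import *
c=snap('wrist','w11')
go(505,-122,165,-7)
E
```

```text
time: 23.75
tcp_pos: [0.5231, 0.0873, 0.1623]
ee_rot: [-90.0, 0.1, -177.8]
force: [0.8, -1.3, 0.9]
grip_width: 0.0502
shift now-axes cm [ 2.57 -0.49 20.85] after-turn [-0.81 -0.47 20.99] turn rotvec [ 0.001  0.161 -0.001]
```

View pics/w11.png

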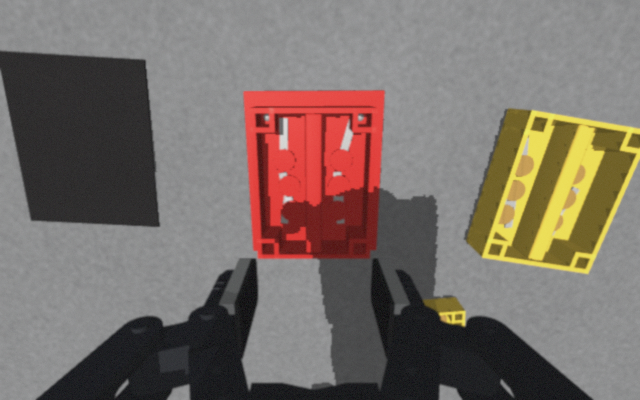

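Red sits centred and square on the red mat, around (314,175). Now to yellow, the middle one.

```bash
python3 -m crank '[{"x":0,"y":0,"z":0,"ax":0,"ay":0.08,"az":0,"claw":5},{"x":0,"y":0,"z":2,"ax":0,"ay":0.08,"az":0,"claw":5},{"x":-0.1,"y":0,"z":3.5,"ax":0,"ay":0,"az":0,"claw":5},{"x":-0.1,"y":0,"z":3.8,"ax":0,"ay":0,"az":0,"claw":5},{"x":-0.1,"y":0,"z":3.8,"ax":0,"ay":0,"az":0,"claw":5},{"x":-0.1,"y":0,"z":3.5,"ax":0,"ay":0,"az":0,"claw":5},{"x":-0.1,"y":0,"z":2.5,"ax":0,"ay":0,"az":0,"claw":5},{"x":0,"y":0,"z":1,"ax":0,"ay":0,"az":0,"claw":5},{"x":0,"y":0,"z":0,"ax":0,"ay":0,"az":0,"claw":5},{"x":0,"y":0,"z":0,"ax":0,"ay":0,"az":0,"claw":5}]'
python3 - <<'E'
from h import *
c=snap('wrist','w12'); m=roi(hsvmask(c,'yellow'),200,0,480,290)
b=rect(c,m,.044); print(b)
go(b[0],b[1],45,b[4])
E
```

```text
time: 24.63
tcp_pos: [0.5004, -0.1197, 0.153]
ee_rot: [-90.1, -0.4, 172.8]
force: [-0.5, 0.9, -0.5]
grip_width: 0.0499
[ 522.2 -123.6  129.3   99.9   -7.2]
shift now-axes cm [-2.28 10.78  0.15] after-turn [-2.21 10.8   0.14] turn rotvec [0.001 0.001 0.007]
```

View pics/w12.png

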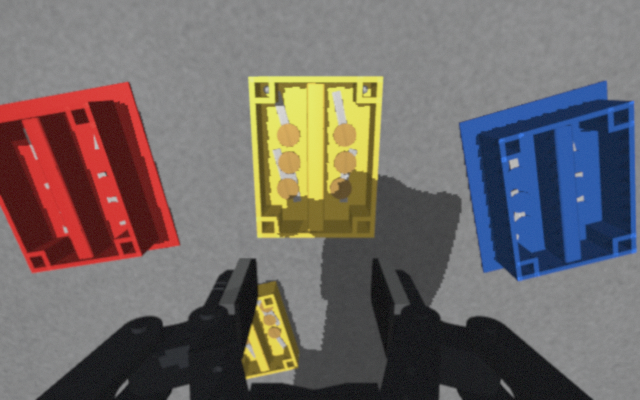

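```bash
python3 -m crank '[{"x":-1.1,"y":3,"z":0.1,"ax":0.001,"ay":0.001,"az":0.007,"claw":5},{"x":-1.1,"y":3,"z":0,"ax":0,"ay":0,"az":0,"claw":5},{"x":0,"y":2.5,"z":0,"ax":0,"ay":0,"az":0,"claw":5},{"x":0,"y":1.5,"z":0,"ax":0,"ay":0,"az":0,"claw":5},{"x":0,"y":0,"z":0,"ax":0,"ay":0,"az":0,"claw":5},{"x":0,"y":0,"z":0,"ax":0,"ay":0,"az":0,"claw":5}]'
python3 - <<'E'
from h import *
go(522,-123.4,20,-7.2)
E
```

```text
time: 25.18
tcp_pos: [0.5247, -0.1153, 0.0482]
ee_rot: [-90.2, 0.1, 173.3]
force: [0.4, -0.4, 0.3]
grip_width: 0.0502
shift now-axes cm [0.18 2.81 0.84] after-turn [0.16 2.82 0.83] turn rotvec [ 0.003  0.008 -0.002]
```

```bash
python3 -m crank '[{"x":0.16,"y":0,"z":0.83,"ax":0.003,"ay":0.008,"az":-0.002,"claw":5},{"x":0,"y":1.3,"z":0,"ax":0,"ay":0,"az":0,"claw":5},{"x":0,"y":1.3,"z":0,"ax":0,"ay":0,"az":0,"claw":5},{"x":0,"y":0,"z":0,"ax":0,"ay":0,"az":0,"claw":5},{"x":0,"y":0,"z":0,"ax":0,"ay":0,"az":0,"claw":5}]'
python3 - <<'E'
from h import *
go(522,-123.4,-6.5,-7.2)
E
```

```text
time: 25.6
tcp_pos: [0.5239, -0.1239, 0.0267]
ee_rot: [-89.9, 0.3, 172.9]
force: [-0.4, -0.1, 0.7]
grip_width: 0.05
shift now-axes cm [ 0.21  3.32 -0.03] after-turn [ 0.2   3.32 -0.03] turn rotvec [-0.001  0.001 -0.005]
```

```bash
python3 -m crank '[{"x":0.2,"y":1.2,"z":0,"ax":-0.001,"ay":0.001,"az":-0.005,"claw":5},{"x":0,"y":1.2,"z":0,"ax":0,"ay":0,"az":0,"claw":5},{"x":0,"y":0,"z":0,"ax":0,"ay":0,"az":0,"claw":5},{"x":0,"y":0,"z":0,"ax":0,"ay":0,"az":0,"claw":5}]'
python3 - <<'E'
from h import *
go(522,-123.4,-6.5,-7.2)
E
```

```text
time: 25.93
tcp_pos: [0.523, -0.1243, 0.0037]
ee_rot: [-90.0, 0.2, 172.8]
force: [-1.0, 0.2, 0.3]
grip_width: 0.05
shift now-axes cm [ 0.12  1.02 -0.08] after-turn [ 0.12  1.02 -0.08] turn rotvec [-0.001 -0.    -0.003]
```

```bash
python3 -m crank '[{"x":0.12,"y":0.8,"z":-0.08,"ax":-0.001,"ay":0,"az":-0.003,"claw":5},{"x":0,"y":0.2,"z":0,"ax":0,"ay":0,"az":0,"claw":4},{"x":0,"y":0,"z":0,"ax":0,"ay":0,"az":0,"claw":2},{"x":0,"y":0,"z":0,"ax":0,"ay":0,"az":0,"claw":1},{"x":0,"y":0,"z":0,"ax":0,"ay":0,"az":0,"claw":0.5},{"x":0,"y":0,"z":0,"ax":0,"ay":0,"az":0,"claw":0.5},{"x":0,"y":0,"z":0,"ax":0,"ay":0,"az":0,"claw":0.5}]' 80
python3 -m crank '[{"x":0,"y":-0.5,"z":0,"ax":0,"ay":0,"az":0,"claw":0.5},{"x":0,"y":-1,"z":0,"ax":0,"ay":0,"az":0,"claw":0.5},{"x":0,"y":-2,"z":0,"ax":0,"ay":0,"az":0,"claw":0.5},{"x":0,"y":-3,"z":0,"ax":0,"ay":0,"az":0,"claw":0.5},{"x":0,"y":-3.2,"z":0,"ax":0,"ay":0,"az":0,"claw":0.5},{"x":0,"y":-2,"z":0,"ax":0,"ay":0,"az":0,"claw":0.5},{"x":0,"y":0,"z":0,"ax":0,"ay":0,"az":0,"claw":0.5},{"x":0,"y":0,"z":0,"ax":0,"ay":0,"az":0,"claw":0.5}]' 80
python3 - <<'E'
from h import *
import pickle
t=read_camera('top'); w=read_camera('wrist'); s=read_camera('scene'); s0=read_camera('wrist')
pickle.dump((t,w,s,state()),open('y1.pkl','wb'))
B=(384,200,448,275); print('top blue all@mat',rect(t,roi(hsvmask(t,'blue'),*B),.003))
im=t['color'][200:275,384:448,::-1]; a=cv2.resize(im,(512,600),interpolation=cv2.INTER_CUBIC)
cv2.imwrite('pics/m13.png',a); cv2.imwrite('pics/w13.png',w['color'][:,:,::-1])
cv2.imwrite('pics/v13.png',cv2.resize(np.hstack([cv2.resize(a,(341,400)),w['color'][:,:,::-1]]),(800,326)))
go(466,-326,110,9.2)
E
```

```text
time: 26.52
tcp_pos: [0.522, -0.1233, -0.0066]
ee_rot: [-90.0, 0.0, 172.8]
force: [0.0, -0.0, -2.3]
grip_width: 0.0122
time: 27.18
tcp_pos: [0.5209, -0.1232, 0.1196]
ee_rot: [-90.0, -0.0, 172.7]
force: [0.4, 0.3, -2.9]
grip_width: 0.0121
top blue all@mat [ 466.1 -325.6  155.2  124.8    9.4]
shift now-axes cm [ 2.81  0.76 20.81] after-turn [ 8.59  0.77 19.16] turn rotvec [ 0.001 -0.287  0.003]
```

View pics/v13.png

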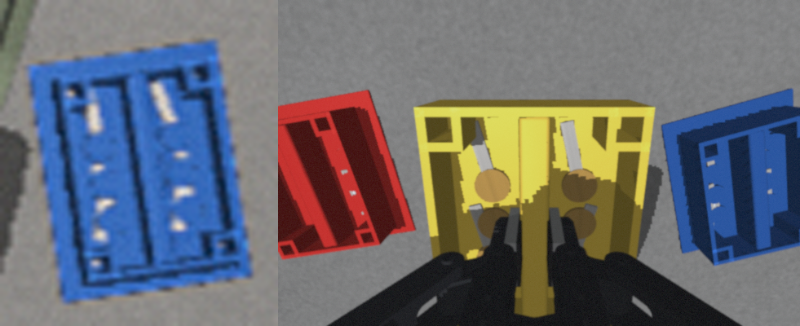

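Blue's rib was centred by the jaws when it was released, so the yellow target follows from that TCP plus the offsets along the rib. I'll cross-check numerically using the near rim edges in the saved wrist images.

```bash
python3 - <<'E'
from h import *
import pickle
t,w,s,st=pickle.load(open('y1.pkl','rb'))
def T(p,e):
    M=np.eye(4); M[:3,:3]=R.from_euler('xyz',e,degrees=True).as_matrix(); M[:3,3]=p; return M
X=np.linalg.inv(T(st['tcp_pos'],st['ee_rot']))@np.array(w['extrinsics'])
def chk(f,p,e,col,z,yaw,ctr,cols):
    c=dict(w); c['extrinsics']=T(p,e)@X; c['color']=cv2.imread(f'pics/{f}.png')[:,:,::-1].copy()
    m=roi(hsvmask(c,col),200,0,480,300); pts=[(u,np.nonzero(m[:,u])[0].max()+.5) for u in cols]
    P=px2plane(c,pts,z)[:,:2]*1000-ctr; a=np.radians(yaw)
    d=P@[np.cos(a),np.sin(a)]; print(f,'near edge along rib (expect -65)',np.median(d).round(2),d.std().round(2))
    L=[];
    for v in range(225,250,3):
        q=np.nonzero(m[v])[0]; L.append(((q.min()-.0,v),(q.max()+1,v)))
    L=np.array(L); k=[-np.sin(a),np.cos(a)]
    print('  sides',np.median((px2plane(c,L[:,0],z)[:,:2]*1000-ctr)@k).round(2),np.median((px2plane(c,L[:,1],z)[:,:2]*1000-ctr)@k).round(2))
chk('w9',[.4674,-.3252,.1645],[-89.9,.1,-170.7],'blue',.047,9.3,[467.1,-326.0],range(275,360,5))
chk('w12',[.5004,-.1197,.1530],[-90.1,-.4,172.8],'yellow',.044,-7.2,[522.2,-123.6],range(275,360,5))
E
```

```text
w9 near edge along rib (expect -65) -63.38 0.49
  sides 53.21 -55.75
w12 near edge along rib (expect -65) -57.4 31.87Traceback (most recent call last):
  File "<stdin>", line 18, in <module>
  File "<stdin>", line 14, in chk
    return umr_minimum(a, axis, None, out, keepdims, initial, where)
ValueError: zero-size array to reduction operation minimum which has no identity
```

```bash
python3 - <<'E'
from h import *
import pickle
t,w,s,st=pickle.load(open('y1.pkl','rb'))
def T(p,e):
    M=np.eye(4); M[:3,:3]=R.from_euler('xyz',e,degrees=True).as_matrix(); M[:3,3]=p; return M
X=np.linalg.inv(T(st['tcp_pos'],st['ee_rot']))@np.array(w['extrinsics'])
def chk(f,p,e,z,yaw,ctr,cols):
    c=dict(w); c['extrinsics']=T(p,e)@X; c['color']=cv2.imread(f'pics/{f}.png')[:,:,::-1].copy()
    S=cv2.cvtColor(c['color'],cv2.COLOR_RGB2HSV)[:,:,1].astype(float)
    pts=[(u,225+np.argmin(np.diff(S[225:270,u])) +1) for u in cols]
    P=px2plane(c,pts,z)[:,:2]*1000-ctr; a=np.radians(yaw)
    d=P@[np.cos(a),np.sin(a)]; print(f,'near edge',np.median(d).round(2),d.std().round(2),[p[1] for p in pts])
    # far-socket dark/inner pattern
    a=np.array([[np.cos(a),-np.sin(a)],[np.sin(a),np.cos(a)]])
    for sx,sy in((55,40),(55,-40),(-55,40),(-55,-40)):
        q=a@[sx,sy]+ctr; u,v=proj(c,[q[0]/1000,q[1]/1000,z])[0]; 
        V=c['color'].max(2)[int(v)-9:int(v)+10,int(u)-9:int(u)+10]; print((sx,sy),u,v); 
        if sx>0 : print('row',V[9].tolist(),'col',V[:,9].tolist())
chk('w9',[.4674,-.3252,.1645],[-89.9,.1,-170.7],.047,9.3,[467.1,-326.0],range(275,360,5))
chk('w12',[.5004,-.1197,.1530],[-90.1,-.4,172.8],.044,-7.2,[522.2,-123.6],range(275,360,5))
E
```

```text
w9 near edge -64.86 0.02 [np.int64(258), np.int64(258), np.int64(258), np.int64(258), np.int64(258), np.int64(258), np.int64(258), np.int64(258), np.int64(258), np.int64(258), np.int64(258), np.int64(258), np.int64(258), np.int64(258), np.int64(258), np.int64(258), np.int64(258)]
(55, 40) 264.7 122.6
row [197, 185, 148, 93, 61, 65, 67, 76, 85, 89, 97, 108, 146, 175, 180, 185, 192, 196, 196] col [142, 106, 93, 90, 90, 88, 94, 92, 94, 89, 86, 81, 85, 104, 140, 180, 192, 193, 187]
(55, -40) 364.3 122.6
row [184, 188, 190, 187, 183, 176, 176, 179, 183, 184, 180, 163, 120, 85, 73, 74, 80, 115, 158] col [150, 110, 96, 116, 148, 156, 167, 180, 186, 184, 162, 117, 93, 101, 140, 172, 186, 188, 180]
(-55, 40) 269.8 248.1
(-55, -40) 359.1 248.0
w12 near edge -65.32 0.22 [np.int64(238), np.int64(238), np.int64(238), np.int64(238), np.int64(238), np.int64(238), np.int64(238), np.int64(238), np.int64(238), np.int64(237), np.int64(238), np.int64(238), np.int64(238), np.int64(238), np.int64(238), np.int64(238), np.int64(238)]
(55, 40) 262.8 91.9
row [229, 195, 127, 91, 86, 84, 90, 108, 123, 127, 118, 111, 131, 157, 163, 179, 214, 231, 234] col [170, 134, 134, 129, 129, 124, 125, 124, 125, 127, 128, 129, 129, 124, 129, 167, 221, 232, 233]
(55, -40) 368.4 91.9
row [230, 229, 216, 174, 145, 151, 155, 158, 195, 223, 226, 196, 134, 106, 102, 104, 122, 164, 213] col [176, 137, 132, 130, 127, 128, 143, 193, 215, 223, 227, 230, 230, 224, 197, 195, 223, 229, 230]
(-55, 40) 268.6 226.9
(-55, -40) 362.3 226.9
```

Both checks agree to about 0.5 mm. Yellow target TCP is (467.1, -326.0), yaw 9.3; pins home at reported z of about 32 mm.

```bash
python3 -m crank '[{"x":0,"y":0,"z":0,"ax":0,"ay":-0.096,"az":0,"claw":0.5},{"x":0,"y":0,"z":0,"ax":0,"ay":-0.096,"az":0,"claw":0.5},{"x":0.5,"y":0,"z":1.2,"ax":0,"ay":-0.095,"az":0,"claw":0.5},{"x":1.2,"y":0.2,"z":2.5,"ax":0,"ay":0,"az":0,"claw":0.5},{"x":1.5,"y":0.2,"z":3.2,"ax":0,"ay":0,"az":0,"claw":0.5},{"x":1.5,"y":0.2,"z":3.2,"ax":0,"ay":0,"az":0,"claw":0.5},{"x":1.4,"y":0,"z":3,"ax":0,"ay":0,"az":0,"claw":0.5},{"x":1,"y":0,"z":2.2,"ax":0,"ay":0,"az":0,"claw":0.5},{"x":0.5,"y":0,"z":1.2,"ax":0,"ay":0,"az":0,"claw":0.5},{"x":0,"y":0,"z":0.5,"ax":0,"ay":0,"az":0,"claw":0.5},{"x":0,"y":0,"z":0,"ax":0,"ay":0,"az":0,"claw":0.5}]'
python3 - <<'E'
from h import *
go(467.1,-326,65,9.3)
E
```

```text
time: 28.3
tcp_pos: [0.4666, -0.308, 0.0989]
ee_rot: [-90.8, -1.0, -169.8]
force: [-0.7, -0.6, -3.8]
grip_width: 0.0122
shift now-axes cm [0.21 3.37 1.82] after-turn [0.24 3.39 1.78] turn rotvec [0.013 0.016 0.018]
```

```bash
python3 -m crank '[{"x":0.24,"y":0,"z":1.7,"ax":0.013,"ay":0.016,"az":0.018,"claw":0.5},{"x":0,"y":1.6,"z":0,"ax":0,"ay":0,"az":0,"claw":0.5},{"x":0,"y":1.4,"z":0,"ax":0,"ay":0,"az":0,"claw":0.5},{"x":0,"y":0,"z":0,"ax":0,"ay":0,"az":0,"claw":0.5},{"x":0,"y":0,"z":0,"ax":0,"ay":0,"az":0,"claw":0.5}]'
python3 - <<'E'
from h import *
go(467.1,-326,50,9.3)
E
```

```text
time: 28.72
tcp_pos: [0.4691, -0.32, 0.0657]
ee_rot: [-90.2, 0.0, -170.5]
force: [-0.1, 0.5, -3.3]
grip_width: 0.0124
shift now-axes cm [0.29 1.56 0.56] after-turn [0.29 1.57 0.56] turn rotvec [ 0.004  0.003 -0.   ]
```

```bash
python3 -m crank '[{"x":0.29,"y":0,"z":0.56,"ax":0.004,"ay":0.003,"az":0,"claw":0.5},{"x":0,"y":1.2,"z":0,"ax":0,"ay":0,"az":0,"claw":0.5},{"x":0,"y":0,"z":0,"ax":0,"ay":0,"az":0,"claw":0.5},{"x":0,"y":0,"z":0,"ax":0,"ay":0,"az":0,"claw":0.5}]'
python3 - <<'E'
from h import *
go(467.1,-326,48,9.3)
E
```

```text
time: 29.05
tcp_pos: [0.4685, -0.3251, 0.0555]
ee_rot: [-90.0, 0.1, -170.5]
force: [0.5, -0.4, -2.6]
grip_width: 0.0124
shift now-axes cm [0.16 0.75 0.07] after-turn [0.16 0.75 0.07] turn rotvec [-0.001  0.003 -0.001]
```

```bash
python3 -m crank '[{"x":0.2,"y":0.7,"z":0.09,"ax":-0.001,"ay":0.003,"az":-0.001,"claw":0.5},{"x":0,"y":0,"z":0,"ax":0,"ay":0,"az":0,"claw":0.5},{"x":0,"y":0,"z":0,"ax":0,"ay":0,"az":0,"claw":0.5}]'
python3 - <<'E'
from h import *
go(467.1,-326,44,9.3)
E
```

```text
time: 29.3
tcp_pos: [0.4672, -0.3267, 0.0496]
ee_rot: [-89.9, 0.1, -170.7]
force: [0.2, -0.2, -3.2]
grip_width: 0.0123
shift now-axes cm [-0.    0.56 -0.07] after-turn [-0.    0.56 -0.07] turn rotvec [-0.001  0.    -0.002]
```

```bash
python3 -m crank '[{"x":0.02,"y":0.6,"z":-0.06,"ax":-0.001,"ay":0,"az":-0.002,"claw":0.5},{"x":0,"y":0,"z":0,"ax":0,"ay":0,"az":0,"claw":0.5}]'
python3 - <<'E'
from h import *
go(467.1,-326,40,9.3)
E
```

```text
time: 29.47
tcp_pos: [0.467, -0.3263, 0.0436]
ee_rot: [-90.0, 0.0, -170.7]
force: [-1.0, 0.2, -3.0]
grip_width: 0.0124
shift now-axes cm [-0.02  0.36 -0.02] after-turn [-0.02  0.36 -0.02] turn rotvec [-0. -0. -0.]
```

```bash
python3 -m crank '[{"x":0,"y":0.4,"z":-0.03,"ax":0,"ay":0,"az":0,"claw":0.5},{"x":0,"y":0,"z":0,"ax":0,"ay":0,"az":0,"claw":0.5}]'
python3 -m crank '[{"x":0.03,"y":0.3,"z":-0.02,"ax":0,"ay":0,"az":0,"claw":0.5},{"x":0,"y":0,"z":0,"ax":0,"ay":0,"az":0,"claw":0.5}]'
```

```text
time: 29.63
tcp_pos: [0.4669, -0.3259, 0.0391]
ee_rot: [-90.0, -0.0, -170.7]
force: [0.3, 0.4, -3.1]
grip_width: 0.0123
time: 29.8
tcp_pos: [0.4666, -0.3257, 0.0357]
ee_rot: [-90.0, -0.0, -170.7]
force: [1.0, 0.4, -3.6]
grip_width: 0.0123
```

No contact below 40 mm, so the pins are going in.

```bash
python3 -m crank '[{"x":-0.03,"y":0.2,"z":0.02,"ax":0,"ay":0,"az":0,"claw":0.5},{"x":0,"y":0,"z":0,"ax":0,"ay":0,"az":0,"claw":0.5}]'
python3 -m crank '[{"x":0,"y":0.1,"z":0,"ax":0,"ay":0,"az":0,"claw":0.5},{"x":0,"y":0,"z":0,"ax":0,"ay":0,"az":0,"claw":0.5}]'
python3 -m crank '[{"x":0,"y":0.1,"z":0,"ax":0,"ay":0,"az":0,"claw":0.5},{"x":0,"y":0,"z":0,"ax":0,"ay":0,"az":0,"claw":0.5}]'
```

```text
time: 29.97
tcp_pos: [0.4669, -0.3258, 0.0335]
ee_rot: [-90.0, -0.0, -170.7]
force: [-0.6, 0.0, -2.6]
grip_width: 0.0123
time: 30.13
tcp_pos: [0.467, -0.3258, 0.0324]
ee_rot: [-90.0, -0.0, -170.7]
force: [-0.3, -0.8, -3.1]
grip_width: 0.0124
time: 30.3
tcp_pos: [0.4671, -0.326, 0.0322]
ee_rot: [-90.0, 0.0, -170.7]
force: [-2.6, 1.2, -0.3]
grip_width: 0.0124
```

Landed at 32.2 mm (expected 32.4). Releasing and retreating.

```bash
python3 -m crank '[{"x":0,"y":0,"z":0,"ax":0,"ay":0,"az":0,"claw":3},{"x":0,"y":0,"z":0,"ax":0,"ay":0,"az":0,"claw":5},{"x":0,"y":0,"z":0,"ax":0,"ay":0,"az":0,"claw":5},{"x":0,"y":-2,"z":0,"ax":0,"ay":0,"az":0,"claw":5},{"x":0,"y":-3,"z":0,"ax":0,"ay":0,"az":0,"claw":5},{"x":0,"y":-4,"z":0,"ax":0,"ay":0,"az":0,"claw":5},{"x":0,"y":-4,"z":0,"ax":0,"ay":0,"az":0,"claw":5},{"x":0,"y":-3,"z":0,"ax":0,"ay":0,"az":0,"claw":5},{"x":0,"y":0,"z":0,"ax":0,"ay":0,"az":0,"claw":5},{"x":0,"y":0,"z":0,"ax":0,"ay":0,"az":0,"claw":5}]'
python3 - <<'E'
from h import *
c=snap('wrist','w14'); s=snap('scene','s14'); t=snap('top','t14')
print('yellow @83mm',rect(c,roi(hsvmask(c,'yellow'),200,0,450,320),.083))
print('top mats: red',rect(t,roi(hsvmask(t,'red'),240,180,302,252),.003))
b=cv2.resize(s['color'][100:260,140:440,::-1],(640,341),interpolation=cv2.INTER_CUBIC)
cv2.imwrite('pics/v14.png',cv2.resize(np.vstack([c['color'][:,:,::-1],b]),(518,600)))
E
```

```text
time: 31.13
tcp_pos: [0.4668, -0.3259, 0.1996]
ee_rot: [-90.0, 0.0, -170.7]
force: [-0.3, 0.5, -1.5]
grip_width: 0.0499
yellow @83mm [ 467.8 -326.1  130.6   99.6    9.3]
top mats: red [522.8  88.3 154.6 126.2   1.4]
```

View pics/v14.png

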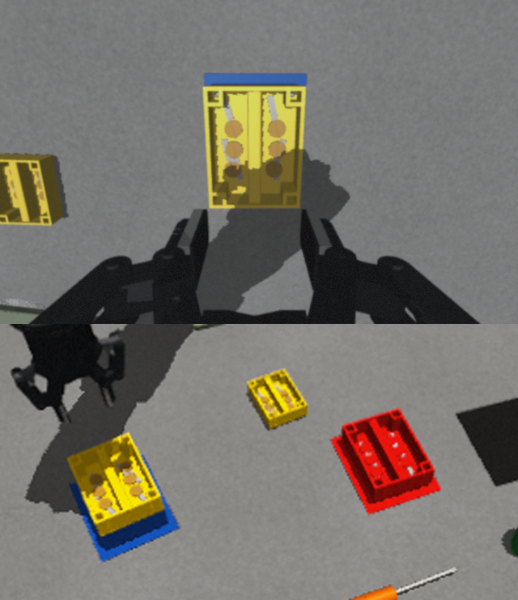

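The stack is seated: yellow is flush and parallel on blue, and its rim measures 130.6 x 99.6 mm at the 83 mm plane, as expected. Red is centred on the red mat. Handing in.

```bash
python3 -c "
from h import *
print(r.finish_job(), state()['time'])"
```

```text
the job is handed in; nothing more can be done
the job is handed in; nothing more can be done
```

I swapped the red and blue trays by way of the black mat, stacked the middle-sized yellow tray on the blue one, and handed the job in at about 31 s of the 115 s allowed. No verdict was reported.

**Last checks:**
- **Blue:** by dead reckoning from the release pose, about 1 mm from the middle of its mat and square to it.
- **Red:** by dead reckoning, about 1 mm from the middle of its mat and square to it. A wrist picture looked right, but I did not measure it again after release.
- **Yellow:** touched down at a reported 32.2 mm, against 32.4 mm expected with the pins home. After release the wrist camera put it at (467.8, -326.1) mm and 9.3°, within about 1 mm of where the blue tray was set down. Its rim measured 130.6 x 99.6 mm at the height expected for a full stack.
- **Bystanders:** I never moved near the padlock, screwdriver or oil can. I did not measure them at the end.

**What went wrong or disagreed:**
- **Missed first grasp:** the first close on red shut above the rib. The fingertips are really about 32 mm above the reported TCP, which both cameras showed, so I allowed for that from then on.
- **Edge check:** the first rim-edge check before stacking was spoiled by shadow. A second method agreed to about 0.5 mm.

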